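Throw the turntable clamp with the extension bar

TASK

Lock the turntable: take the extension bar from its rest, slide its orange open end fully onto the clamp's red handle stub, and use the bar to swing the handle past the dead point until it sits on its stop, easing it there without forcing it against the stop or letting it snap. Then pull the bar off and lay it back in its rest. Do not push the handle with the gripper itself, and leave the turntable and the other optics as they are.

Things in the scene. Friction and masses are not known exactly. Their poses are not given: they have to be found in the camera images.
- bar_center (a point): centre of the loose extension bar: a straight square steel tube, 180 mm long, 22 x 22 mm outside, 15 mm square bore, about 0.2 kg. x runs along the bar towards its open end (orange band); the other end is closed, with a black rubber sleeve from 40 to 90 mm behind the centre. z is up as it lies in the rest. Grip it across y near the centre.
- bar_mouth (a point): middle of the bar's open end, 90 mm from its centre; same axes as the bar
- rest_seat (a point): centre of the bar's place in the fixed blue rest, 45 mm above the table, where the bar's centre belongs; x along the bar's place. Two saddles, each 14 mm long, 60 mm either side of the centre: floors 34 mm high, prongs leaning outwards, 25 mm apart at the floor, 41 mm at their tops (51 mm high). Between the saddles the rest is 8 mm high, 60 mm wide.
- pivot (a point): point on the clamp handle's upright pivot axis, at the height of the handle stub (50 mm above the table). x points from the pivot along the white-tipped plunger to the turntable. The clamp is fixed to the table on a 12 mm high black base.
- collar (a point): centre of the outer face of the red collar (22 mm square) at the root of the handle stub, 57 mm from the pivot; the pushed-on bar's mouth comes to rest against it. Its x axis points from the stub towards the pivot, so the stub runs along -x from here. It turns with the handle.
- handle_end (a point): tip of the red handle stub: a round rod of 13 mm diameter with a round tip, level, 50 mm long from the collar, 107 mm from the pivot; same axes as the collar
- lever (a joint): Handle angle in rad: 0 = open, as it stands at the start; it grows as the handle swings clockwise seen from above. Dead point at 0.85 (stub straight away from the plunger). Before it a spring resists (0.5 N m at 0, at most 0.8 N m near 0.3; friction 0.06 N m); past it the spring drives the handle on with 0.25 to 0.8 N m, onto a hard stop pin (brass) that was set by hand anywhere from 0.97 to 1.39.
- handle: the handle's red collar and stub as a solid; origin on the pivot axis at table height, x as for the collar. It bears up to 30 N from the bar. The sleeved bar has about 0.04 rad of play either way on the stub. Let go short of its stop the handle snaps round at 1 to 3.5 rad/s; guide it at under 0.7 rad/s.
- bar: the extension bar as a solid; origin in the middle of its underside, axes as at its centre
- post_holders: bystander: three chrome post holders in a row on a black foot of 140 x 45 mm, up to 110 mm high, loose; origin under its centre
- rotation_mount: bystander: blue anodized round rotation mount on a black foot of 60 x 40 mm, 100 mm high, loose; origin under its centre
- waveplate_holder: bystander: glossy white ceramic round half-wave plate holder on a black foot of 60 x 40 mm, 100 mm high, loose; origin under its centre
- turntable_mark (a point): mark on the top of the satin aluminium turntable (90 mm wide, top 65 mm above the table, carrying a black 44 mm beamsplitter cube up to 106 mm high), 40 mm from its axis on the side that starts nearest the clamp. The turntable is centred 152 mm beyond the pivot, turns easily and starts at any setting.
Mind the look-alikes: they are no part of the job. Of the things that look like the bar, the middle-sized one is meant.

How it is judged:
On the way, in this order (a step that is already met when the one before it is completed fails the run):
1. the bar is pushed fully onto the handle stub (mouth within 8 mm of the collar, in line with the stub) (distance between bar_mouth and collar below 0.008 m and angle between the x axis of bar and the x axis of handle, either way round below 0.15 rad), for 0.2 s.
2. the handle is past its dead point (over 0.92 rad) with the bar still on it (mouth within 25 mm of the collar) (value of joint lever above 0.92 rad and distance between bar_mouth and collar below 0.025 m), for 0.2 s.
At the end, for the whole second after the job is handed in: The handle rests past its dead point on its stop (over 0.94 rad, still); the bar lies at rest in its rest, its centre within 30 mm of the seat in plan and 40 to 50 mm above the table, along the seat within 0.12 rad, clear of the handle (value of joint lever above 0.94 rad and velocity of joint lever below 0.05 rad/s and horizontal distance between bar_center and rest_seat below 0.03 m and height (world z) of bar_center between 0.04 and 0.05 m and angle between the x axis of bar and the x axis of rest_seat, either way round below 0.12 rad and linear speed of bar below 0.02 m/s and contact force between bar and handle below 0.5 N); the robot touches nothing.
It fails at once if the bar loads the handle with more than 30 N (rammed on, or forced against the stop) (contact force between bar and handle above 30 N).
It fails at once if the handle snaps: it turns faster than 0.8 rad/s either way (velocity of joint lever above 0.8 rad/s or velocity of joint lever below -0.8 rad/s).
It fails at once if the gripper or arm pushes the handle itself with over 3 N (contact force between any of the fingers, the arm and handle above 3 N).
It fails at once if the turntable is turned by more than 3 degrees (the mark moves over 2.1 mm) (distance of turntable_mark from where it was at the start of the episode above 0.0021 m).
It fails at once if a bystander optic (post holders, rotation mount, wave plate holder) is moved by more than 10 mm (distance of any of post_holders, rotation_mount, waveplate_holder from where it was at the start of the episode above 0.01 m).
It also fails if it takes over 72 s, if anything falls off the work surface, if the arm or the gripper's body presses on something with over 40 N, if the wrist force passes 120 N, or if a joint passes its speed limit or range.

ROBOT

A 7-joint arm with a two-finger parallel gripper is mounted at the origin on the work surface. World frame = base frame: x ahead of the robot, y to its left, z up, the work surface at z = 0. Lengths are in m, angles in rad, forces in N, time in s.
With the tool pointing down it reaches from about 0.425 to 0.925 m from the base axis. Payload 6.8 kg.
Tool frame: the origin (TCP) lies at the very end of the fingers, on their centre line; the grasp point (between the pads) lies 19 mm behind it; y points along the fingers, x is the direction in which the jaws open and shut, and the axes are right-handed (so a half turn about y gives the same grasp; the last joint's range is limited). The gripper opens to 85 mm and grips with 20 to 120 N. Pads are 22 mm wide; open, the fingers measure 114 mm over their backs; the gripper's body (76 mm by 85 mm) begins 54 mm behind the grasp point. The pads swing forward as they close: fully open they stand 13 mm farther back than shut.
Start: joints at [1.105, 0.477, 0.022, 1.555, -0.011, 1.109, -0.083], TCP at [0.236, -0.632, 0.231] pointing down, gripper open.
Joint ranges: [-2.96, 2.96], [-0.34, 2.1], [-1.41, 1.46], [0.24, 2.44], [-1.37, 4.51], [0.17, 1.92], [-2.96, 2.96]. Speed limits (rad/s): [2.39, 2.39, 3.14, 3.14, 3.14, 3.14, 3.14].

INTERFACE

Orientations are given as a rotation vector (axis times angle).
In Python, from bench import r, imaging gives the robot as it stands.
- The arm moves only by the shell command python3 -m jog 'ROWS' [FORCE]. ROWS is text: rows parted by semicolons, each of 7 numbers parted by spaces: the turn, a rotation vector about the tool's x, y, z in degrees, then the shift along the tool's x, y, z in mm, then the opening, from 0 (shut) to 1 (fully open). A call has exactly 5 rows; each row shifts and turns the commanded pose from where the row before left it, along the tool's axes as they then stand; what a row does not reach is not made up. A row lasts 1/12 s, in which the tool goes at most 41.7 mm and 7.16 degrees, less where a joint would pass 70% of its speed; a pose out of reach is approached as far as the arm can. A call with a gripper value outside its range is refused whole. The fingers move at their own pace and stop on an object; FORCE is the grip in N (left out, the last holds). Time passes only in rows, so rows that do not move let the fingers close, or fill a call up. It gives the time, the measured TCP pose, the force and the opening at its end, in the units of the state.
- r.get_obs(): the state, without advancing time (a new reading comes with each control period).
- imaging.grab_frame(name): name is "scene" or "top" or "wrist"; returns a dict with "color" (420x560x3 uint8, red, green, blue), "z_map" (420x560 float32, m along the optical axis (not along the pixel's ray), 0 where there is no reading), "fx", "fy", "cx", "cy" (pixels), "world_to_cam" (4x4, takes a point from world to camera coordinates); the wrist camera has in their place "hand_eye" (4x4, takes a point from camera to tool coordinates, whose origin is the TCP and whose axes are the tool frame's). Camera axes: x right, y up, looking along -z (the intrinsics and any distortion apply to the point x, -y, -z); pixel columns grow to the right and rows downward; lengths in m; the calibration is good to about 2 mm. A picture is of the moment at which its call begins: read the wrist's pose just before it.
- r.hand_in(): hands the job in, once; it reports no verdict.
The state is a dict: "clock": time; "joints": joint angles; "qvel": joint speeds; "tau": joint torques, N m; "tcp_pos": TCP position; "orientation": TCP orientation; "contact_force": force on the tool from outside, world axes, zero at the start; "moment": the same for the moment, N m; "grip_width": finger opening in m.
Only numpy, scipy, OpenCV 4.12 (cv2) and the standard library are available. Lean on these libraries where they do the work, as an engineer would, in place of code of your own. Each camera call takes 0.05 s, during which the arm holds its last target.

## Working session

There is one attempt and no reset: what is moved stays moved. The work goes in short steps, Python scripts to look and compute and a shell command to move; the robot and the scene stay as the last step left them, time stands still between calls to the robot, and variables do not carry over. Pictures are saved under pics/ and viewed, and the job is handed in when it is done.

```bash
ls; mkdir -p pics
python3 - <<'E'
from bench import r, imaging
import cv2
o=r.get_obs()
for k,v in o.items(): print(k,v)
for n in ["scene","top","wrist"]:
    f=imaging.grab_frame(n)
    cv2.imwrite(f"pics/{n}0.png",f["color"][:,:,::-1])
    print(n,{k:(v if not hasattr(v,'shape') or v.size<20 else v.shape) for k,v in f.items()})
E
```

```text
pics
clock 0.0
joints [ 1.10487561  0.47779462  0.02233979  1.55644578 -0.01151929  1.10930627
 -0.08309864]
qvel [-0.00048684  0.0010122   0.0004287   0.00035462 -0.00034059 -0.00059978
  0.00024639]
tau [-6.25768171e-04 -5.96458375e+01  1.60806119e+00 -2.81199181e+01
  1.23652289e-02  9.38644807e-03 -9.59252901e-06]
tcp_pos [ 0.23619176 -0.6316957   0.23033179]
orientation [-1.35653764  0.94285263 -0.94026774]
contact_force [-0.628959    0.29300916 -0.5097302 ]
moment [-0.00673366 -0.03801319 -0.00408628]
grip_width 0.08534098875210692
scene {'color': (420, 560, 3), 'z_map': (420, 560), 'fx': 382.2260578137667, 'fy': 382.2260578137667, 'cx': 272.99966291105915, 'cy': 210.39859915947437, 'world_to_cam': array([[ 0.16410211,  0.98643086, -0.00496576, -0.12658614],
       [-0.54452008,  0.09478134,  0.83337529,  0.23454824],
       [ 0.82253777, -0.13405468,  0.55268523, -1.64741793],
       [ 0.        ,  0.        ,  0.        ,  1.        ]])}
top {'color': (420, 560, 3), 'z_map': (420, 560), 'fx': 509.7684567457814, 'fy': 509.7684567457814, 'cx': 272.71950833185974, 'cy': 206.29960472953059, 'world_to_cam': array([[-0.02524209, -0.99965731,  0.00693468,  0.04197858],
       [ 0.98697671, -0.02381827,  0.15909013, -0.51737527],
       [-0.15887044,  0.01086014,  0.98723971, -1.1982872 ],
       [ 0.        ,  0.        ,  0.        ,  1.        ]])}
wrist {'color': (420, 560, 3), 'z_map': (420, 560), 'fx': 317.92188633403913, 'fy': 317.92188633403913, 'cx': 277.2726555897491, 'cy': 209.2048362490549, 'hand_eye': array([[ 9.99999635e-01,  3.50410416e-05,  8.54107838e-04,
         5.45832428e-04],
       [ 8.16171922e-04,  2.57921848e-01, -9.66165438e-01,
        -1.42639686e-01],
       [-2.54148515e-04,  9.66165782e-01,  2.57921725e-01,
         6.60272203e-02],
       [ 0.00000000e+00,  0.00000000e+00,  0.00000000e+00,
         1.00000000e+00]])}
```

View pics/top0.png

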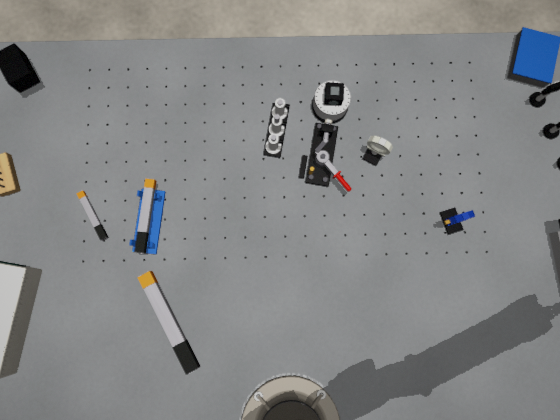

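View pics/scene0.png

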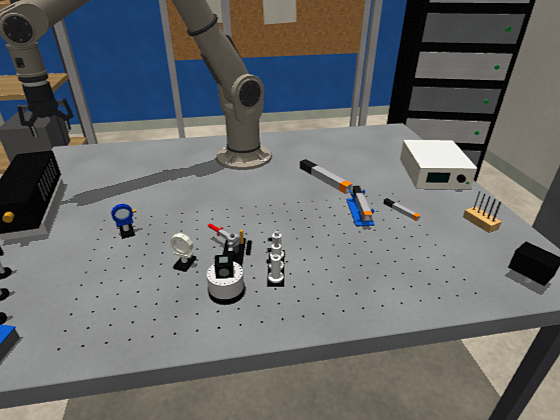

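View pics/wrist0.png

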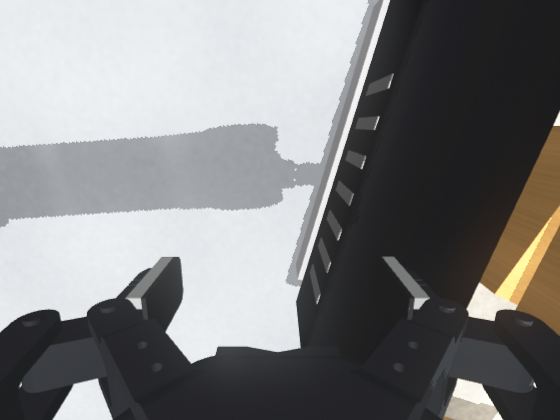

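The top view shows three bar look-alikes: a small one at (92,215), one in the blue rest at (147,215), and a large one at (168,320). The clamp is at (323,157) with its red stub running to about (349,188). The bar in the rest is the middle-sized one, and I'll check it in a close crop.

```bash
cat > h.py <<'E'
from bench import r, imaging
import cv2, numpy as np
from scipy.spatial.transform import Rotation as R
np.set_printoptions(precision=4,suppress=True)
def w2c(f,o=None):
    if "world_to_cam" in f: return f["world_to_cam"]
    T=np.eye(4);T[:3,:3]=R.from_rotvec(o["orientation"]).as_matrix();T[:3,3]=o["tcp_pos"]
    return np.linalg.inv(T@f["hand_eye"])
def ray(f,u,v,o=None):
    M=np.linalg.inv(w2c(f,o)); d=np.array([(u-f["cx"])/f["fx"],-(v-f["cy"])/f["fy"],-1])
    return M[:3,3],M[:3,:3]@d
def plane(f,u,v,z,o=None):
    c,d=ray(f,u,v,o); return c+d*(z-c[2])/d[2]
def depth(f,u,v,o=None):
    c,d=ray(f,u,v,o); return c+d*f["z_map"][int(round(v)),int(round(u))]
def proj(f,p,o=None):
    q=w2c(f,o)@np.append(p,1); return np.array([f["cx"]+f["fx"]*q[0]/-q[2],f["cy"]-f["fy"]*q[1]/-q[2]])
def mask(f,name):
    h=cv2.cvtColor(f["color"],cv2.COLOR_RGB2HSV)
    H,S,V=[h[:,:,i].astype(int) for i in range(3)]
    return {"orange":(H>8)&(H<25)&(S>150)&(V>120),"red":((H<6)|(H>174))&(S>150)&(V>90)}[name]
def blobs(m,amin=8):
    n,l,s,c=cv2.connectedComponentsWithStats(m.astype(np.uint8))
    return [(i,s[i],c[i],l==i) for i in range(1,n) if s[i][4]>=amin]
def save(f,name,box=None,k=1):
    im=f["color"][:,:,::-1]
    if box: u0,v0,u1,v1=box; im=im[v0:v1,u0:u1]
    cv2.imwrite(f"pics/{name}.png",cv2.resize(im,None,fx=k,fy=k,interpolation=cv2.INTER_NEAREST))
E
python3 - <<'E'
from h import *
f=imaging.grab_frame("top")
save(f,"crop_bars",(60,160,220,390),2.5)
save(f,"crop_clamp",(260,60,400,210),4)
for n in ["orange","red"]:
    for i,s,c,m in blobs(mask(f,n)):
        ys,xs=np.nonzero(m); rect=cv2.minAreaRect(np.stack([xs,ys],1).astype(np.float32))
        print(n,s,c,rect, plane(f,*c,0.056), depth(f,*c))
E
```

```text
orange [310 167   4   4  16] [311.5 168.5] ((311.5, 168.5), (3.0, 3.0), 90.0) [ 0.6067 -0.0673  0.056 ] [ 0.6069 -0.0674  0.0554]
orange [145 179  10   9  77] [149.3247 182.6753] ((149.5, 183.0), (8.0, 9.0), 90.0) [0.5809 0.326  0.056 ] [0.5801 0.3251 0.0596]
orange [ 77 191   8   7  38] [ 80.6579 193.8947] ((80.70000457763672, 193.90000915527344), (4.919349193572998, 6.7082037925720215), 63.43495178222656) [0.5572 0.4905 0.056 ] [0.565  0.5051 0.0164]
orange [445 220   5   4  14] [447.  221.5] ((447.0000305175781, 221.50003051757812), (2.683281421661377, 4.0249223709106445), 63.43495178222656) [ 0.4689 -0.3873  0.056 ] [ 0.4671 -0.3821  0.0705]
orange [138 271  17  17 166] [146.1024 279.0723] ((146.3000030517578, 279.10003662109375), (12.074767112731934, 13.86362075805664), 63.43495178222656) [0.3503 0.3305 0.056 ] [0.3509 0.3361 0.0325]
red [334 171  17  20 104] [342.3077 180.9712] ((343.1463317871094, 181.1829071044922), (21.083457946777344, 7.808688640594482), 51.34019088745117) [ 0.574  -0.1409  0.056 ] [ 0.5752 -0.1417  0.0502]
```

View pics/crop_bars.png

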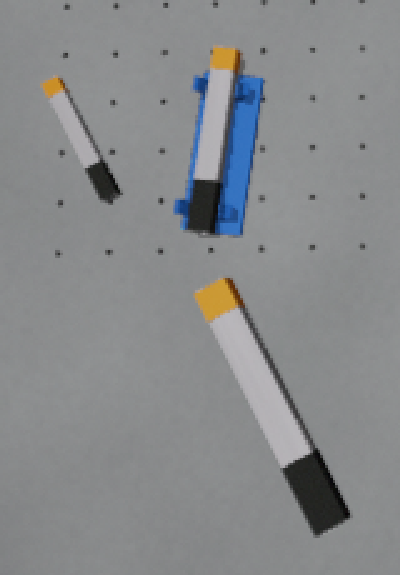

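View pics/crop_clamp.png

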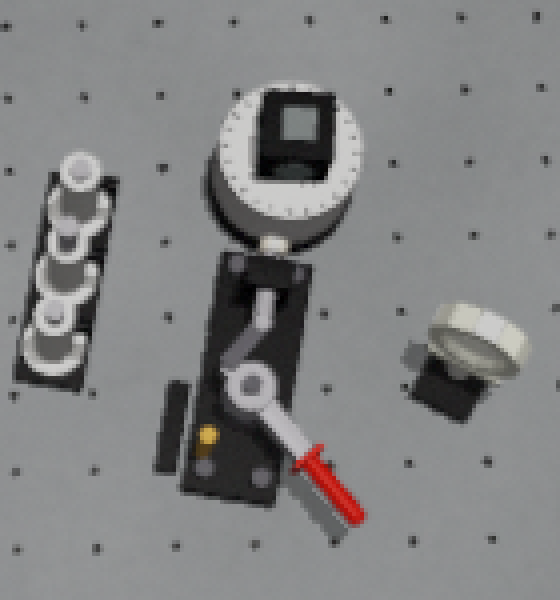

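The crop at (220,140) confirms it: the middle-sized bar with the orange mouth lies in the blue rest. The small bar at (80,140) and the large bar at (270,405) are the decoys. Next I'll get the tool axes and rough poses.

```bash
cat >> h.py <<'E'
def need(p,heading_deg=None,o=None):
    """heading of tool z (world, deg) wanted with tool y down; prints turn rotvec deg (tool axes) & shift mm in tool axes after turn"""
    o=o or r.get_obs(); A=R.from_rotvec(o["orientation"])
    if heading_deg is None:
        z=A.as_matrix()[:,2]; heading_deg=np.degrees(np.arctan2(z[1],z[0]))
    c,s=np.cos(np.radians(heading_deg)),np.sin(np.radians(heading_deg))
    Z=np.array([c,s,0]);Y=np.array([0,0,-1.]);X=np.cross(Y,Z)
    B=R.from_matrix(np.stack([X,Y,Z],1))
    d=np.array(p)-o["tcp_pos"]
    print("turn",np.degrees((A.inv()*B).as_rotvec()),"shift now-axes",A.inv().apply(d)*1000,"shift after turn",B.inv().apply(d)*1000)
def st():
    o=r.get_obs();A=R.from_rotvec(o["orientation"]).as_matrix()
    print("t",round(o["clock"],2),"tcp",o["tcp_pos"],"zhead",np.degrees(np.arctan2(A[1,2],A[0,2])),"ydir",A[:,1],"F",o["contact_force"],"g",o["grip_width"])
    return o
E
python3 - <<'E'
from h import *
o=st(); print(R.from_rotvec(o["orientation"]).as_matrix())
f=imaging.grab_frame("top")
# rough
for n,u,v,z in [("mouth",150.5,180,.056),("tail",140.5,250,.056),("pivot",260+250/4,60+385/4,.06),("collar",260+307/4,60+453/4,.05),("tip",260+360/4,60+520/4,.05),("tt",260+290/4,60+150/4,.065)]:
    p=plane(f,u,v,z);print(n,p)
E
```

```text
t 0.2 tcp [ 0.2363 -0.6319  0.2307] zhead 20.50421681012893 ydir [-0.0005  0.001  -1.    ] F [0.6375 0.2048 0.2281] g 0.08523736752001779
[[ 0.3503 -0.0005  0.9366]
 [-0.9366  0.001   0.3503]
 [-0.0011 -1.     -0.0001]]
mouth [0.5874 0.3232 0.056 ]
tail [0.4188 0.3447 0.056 ]
pivot [ 0.6357 -0.0949  0.06  ]
collar [ 0.5948 -0.1291  0.05  ]
tip [ 0.5524 -0.1594  0.05  ]
tt [ 0.7832 -0.1251  0.065 ]
```

Run:
```python
from h import *
need([0.55,-0.12,0.30])
```

```text
turn [ 0.0009 -0.     -0.0499] shift now-axes [-369.7591  -68.859   473.1341] shift after turn [-369.699   -69.1738  473.1351]
```

```bash
python3 -m jog '0 0 0 -20 -4 26 1;0 0 0 -25 -5 32 1;0 0 0 -25 -5 32 1;0 0 0 -25 -5 32 1;0 0 0 -25 -5 32 1'; python3 -m jog '0 0 0 -25 -5 32 1;0 0 0 -25 -5 32 1;0 0 0 -25 -5 32 1;0 0 0 -25 -5 32 1;0 0 0 -25 -5 32 1'; python3 -m jog '0 0 0 -25 -5 32 1;0 0 0 -25 -5 32 1;0 0 0 -25 -5 32 1;0 0 0 -25 -5 32 1;0 0 0 -25 -3 31 1'
python3 - <<'E'
from h import *
o=st(); f=imaging.grab_frame("wrist"); save(f,"wrist1")
E
```

```text
clock: 0.67
tcp_pos: [0.3392, -0.4642, 0.2555]
orientation: [-1.357, 0.942, -0.942]
contact_force: [0.8, -0.5, -0.3]
grip_width: 0.0851
clock: 1.08
tcp_pos: [0.4453, -0.291, 0.2808]
orientation: [-1.358, 0.942, -0.942]
contact_force: [1.0, -0.3, 0.4]
grip_width: 0.0856
clock: 1.5
tcp_pos: [0.5508, -0.1182, 0.3041]
orientation: [-1.357, 0.941, -0.943]
contact_force: [1.1, -0.1, -0.5]
grip_width: 0.0855
t 1.5 tcp [ 0.5508 -0.1182  0.3041] zhead 20.496298397801404 ydir [ 0.0011 -0.0003 -1.    ] F [ 1.1334 -0.0926 -0.4805] g 0.08551889593124228
```

View pics/wrist1.png

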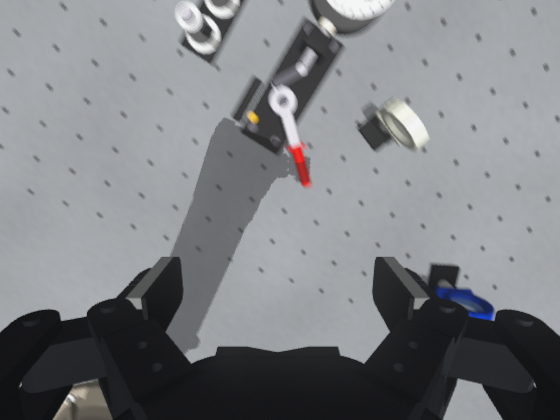

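The clamp is visible: pivot ring near (283,100), stub from (294,148) to (306,186), brass stop at (252,118), and a black block at (248,100). I'll crop it and measure.

Run:
```python
from h import *
o=st(); f=imaging.grab_frame("wrist"); save(f,"wrist1c",(220,0,380,200),4)
b=[x for x in blobs(mask(f,"red"))]
for i,s,c,m in b: print(s,c)
m=b[int(np.argmax([x[1][4] for x in b]))][3]
ys,xs=np.nonzero(m); P=np.array([depth(f,u,v,o) for u,v in zip(xs,ys)]); 
print(P[:,2].min(),np.median(P[:,2]),P[:,2].max())
Q=np.array([plane(f,u,v,0.0535,o) for u,v in zip(xs,ys)])[:,:2]
c=Q.mean(0);U,S,V=np.linalg.svd(Q-c);d=V[0]*np.sign(V[0]@[-1,-1]);t=(Q-c)@d
print("stub c",c,"dir",np.degrees(np.arctan2(d[1],d[0])),t.min(),t.max(),c+d*t.max(),c+d*t.min())
f2=imaging.grab_frame("top")
m=mask(f2,"red");ys,xs=np.nonzero(m)
Q=np.array([plane(f2,u,v,0.0535) for u,v in zip(xs,ys)])[:,:2]
c=Q.mean(0);U,S,V=np.linalg.svd(Q-c);d=V[0]*np.sign(V[0]@[-1,-1]);t=(Q-c)@d
print("top stub c",c,"dir",np.degrees(np.arctan2(d[1],d[0])),t.min(),t.max(),c+d*t.max(),c+d*t.min())
for n,u,v in [("ring",283,90),("ring2",275,100),("brass",252,118),("blk",248,100),("blk2",242,110),("base",265,135),("link",290,75),("tt",340,22)]:
    print(n,depth(f,u,v,o))
```

```text
t 1.55 tcp [ 0.5548 -0.1085  0.3046] zhead 21.11443939260966 ydir [ 0.0046  0.0051 -1.    ] F [3.7843 6.6686 1.0655] g 0.08522663934064909
[296 153  22  43 400] [308.5325 173.1875]
0.050519866978746386 0.05593153246161242 0.06259549800097364
stub c [ 0.5768 -0.1412] dir -142.69259849619806 -0.023733964042670495 0.028586847100691485 [ 0.554  -0.1585] [ 0.5956 -0.1268]
top stub c [ 0.5748 -0.1406] dir -144.65226137707697 -0.02469336954102919 0.02791406309751732 [ 0.5521 -0.1568] [ 0.595  -0.1263]
ring [ 0.6605 -0.0749  0.0115]
ring2 [ 0.6452 -0.0697  0.0141]
brass [ 0.6134 -0.0493  0.0108]
blk [ 0.6331 -0.0356  0.0002]
blk2 [ 0.6182 -0.0324  0.0008]
base [ 0.5994 -0.0733  0.0183]
link [ 0.6802 -0.0767  0.0132]
tt [ 0.745  -0.1091  0.0538]
```

View pics/wrist1c.png

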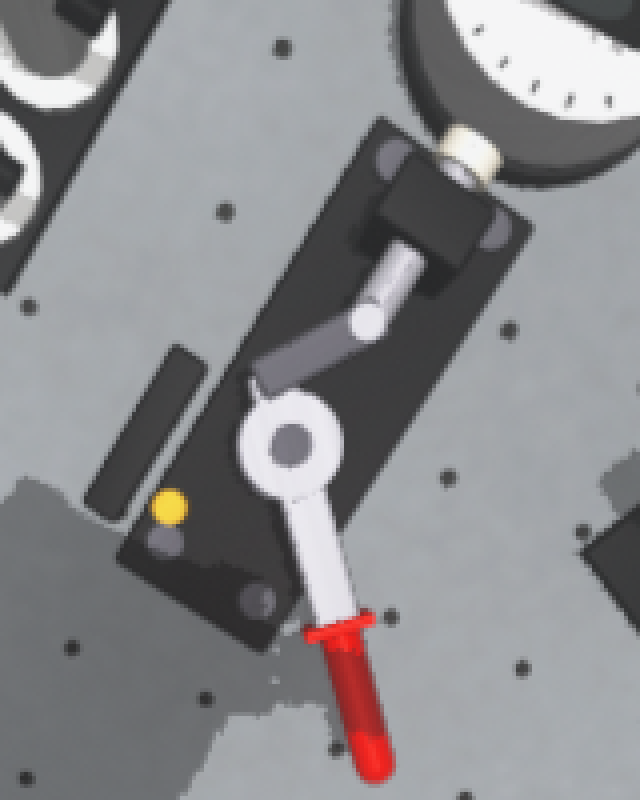

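```bash
cat >> h.py <<'E'
def stub(f,o=None,z=0.05):
    m=mask(f,"red"); b=blobs(m); m=b[int(np.argmax([x[1][4] for x in b]))][3]
    ys,xs=np.nonzero(m)
    Q=np.array([plane(f,u,v,z,o) for u,v in zip(xs,ys)])[:,:2]
    c=Q.mean(0);U,S,V=np.linalg.svd(Q-c);d=V[0]*np.sign(V[0]@[-1,0.1]);t=(Q-c)@d
    print("stub c",c,"dir",np.degrees(np.arctan2(d[1],d[0])),"tip",c+d*t.max(),"root",c+d*t.min())
E
python3 - <<'E'
from h import *
o=st(); f=imaging.grab_frame("wrist"); save(f,"wrist2c",(220,0,380,200),4)
stub(f,o)
P=[plane(f,u,v,z,o) for u,v,z in [(293,111,.06)]]
print(r.get_obs()["qvel"])
E
```

```text
t 1.65 tcp [ 0.5513 -0.1159  0.3035] zhead 20.908312867994855 ydir [ 0.0009  0.0014 -1.    ] F [-0.3659 -0.4489  1.3325] g 0.08565274483842801
stub c [ 0.5762 -0.1425] dir -143.10612627806654 tip [ 0.5533 -0.1597] root [ 0.5955 -0.128 ]
[ 0.0375 -0.0088  0.0465  0.0165  0.0061  0.0024  0.0047]
```

View pics/wrist2c.png

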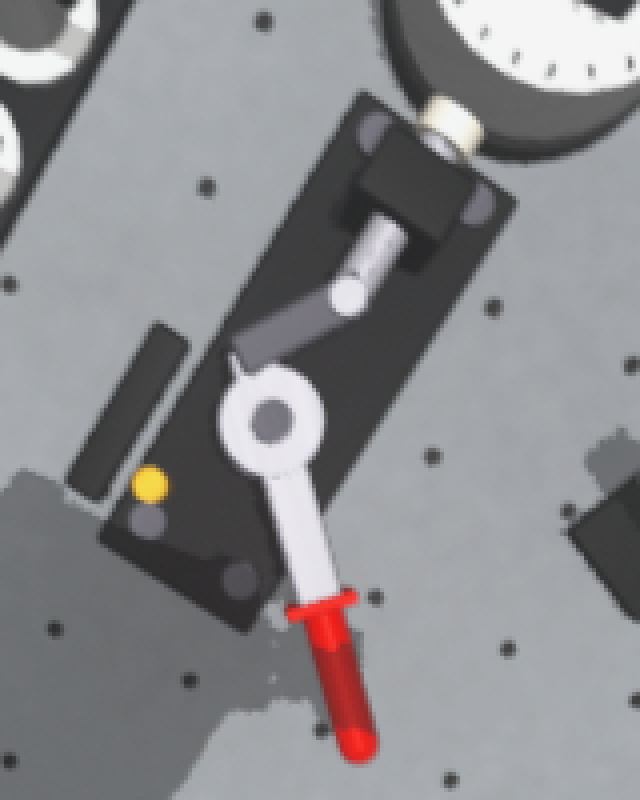

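Run:
```python
from h import *
for k in range(2): f=imaging.grab_frame("wrist")
o=st(); f=imaging.grab_frame("wrist"); save(f,"wrist3c",(220,0,380,200),4)
stub(f,o)
g=lambda x,y,z:plane(f,220+x/4-.4,y/4-.4,z,o)
piv=g(272,420,.06); piv2=g(272,420,.05)
print("pivot",piv,piv2)
tip=g(361,760,.05);col=g(324,612,.05);print("tip",tip,"col",col)
br=g(150,485,.06);print("brass",br,g(150,485,.05))
a=g(102,537,.012);b=g(365,93,.012);c=g(248,632,.012);d=g(517,203,.012)
ang=lambda v:np.degrees(np.arctan2(v[1],v[0]))
print("base dir",ang(b-a),ang(d-c),"stub",ang(tip-col),ang(tip-piv2),np.linalg.norm((tip-piv2)[:2]),np.linalg.norm((col-piv2)[:2]))
print("brass ang",ang(br-piv),np.linalg.norm(br-piv))
```

```text
t 1.8 tcp [ 0.5492 -0.1216  0.303 ] zhead 20.392933231663335 ydir [-0.0009 -0.0008 -1.    ] F [-0.454  -0.2759  0.0797] g 0.08546736243183249
stub c [ 0.5767 -0.1417] dir -142.70699203192868 tip [ 0.5539 -0.159 ] root [ 0.5958 -0.1271]
pivot [ 0.6357 -0.1025  0.06  ] [ 0.6363 -0.1026  0.05  ]
tip [ 0.5504 -0.1655  0.05  ] col [ 0.5894 -0.1375  0.05  ]
brass [ 0.6064 -0.0755  0.06  ] [ 0.6063 -0.0749  0.05  ]
base dir -12.026043181561153 -11.769200743745715 stub -144.4054212208474 -143.79100266957317 0.1065071254336328 0.058502560002447905
brass ang 137.35631221633568 0.039819203226369886
```

View pics/wrist3c.png

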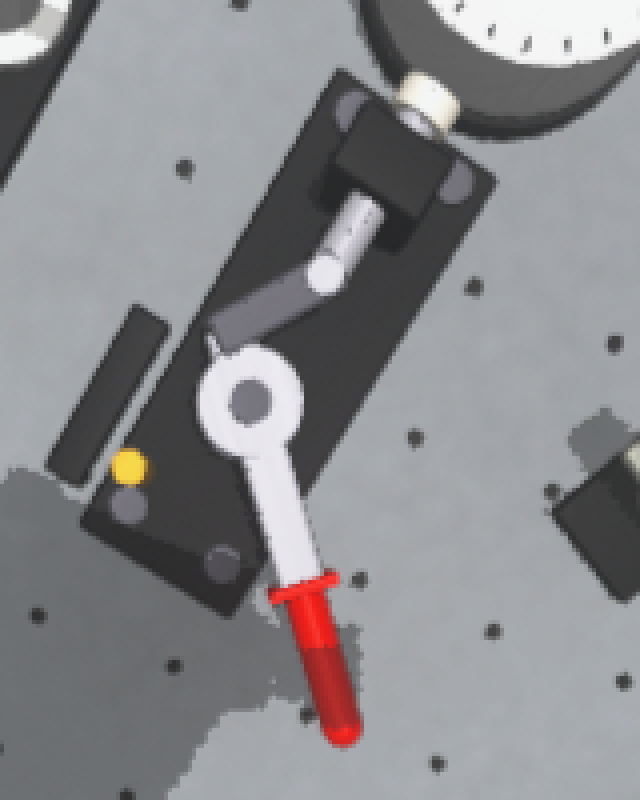

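Run:
```python
from h import *
o=st(); f=imaging.grab_frame("wrist"); save(f,"wrist4c",(220,0,380,200),4)
a_=cv2.imread("pics/wrist3c.png").astype(float);b_=cv2.imread("pics/wrist4c.png").astype(float)
print(cv2.phaseCorrelate(a_.mean(2),b_.mean(2)))
stub(f,o)
s=cv2.phaseCorrelate(a_.mean(2),b_.mean(2))[0]
g=lambda x,y,z:plane(f,220+(x+s[0])/4-.5,(y+s[1])/4-.5,z,o)
piv=g(250,400,.06); piv2=g(250,400,.05)
print("pivot",piv,piv2)
tip=g(343,747,.05);col=g(306,594,.05);print("tip",tip,"col",col)
br=g(130,468,.05);print("brass",br)
a=g(80,522,.012);b=g(340,68,.012);c=g(230,618,.012);d=g(497,180,.012)
ang=lambda v:np.degrees(np.arctan2(v[1],v[0]))
print("base dir",ang(b-a),ang(d-c),"stub",ang(tip-col),ang(tip-piv2),np.linalg.norm((tip-piv2)[:2]),np.linalg.norm((col-piv2)[:2]))
print("brass ang",ang(br-piv2),np.linalg.norm(br-piv2), "base len",np.linalg.norm(b-a),np.linalg.norm(c-a))
```

```text
t 1.85 tcp [ 0.5491 -0.1219  0.303 ] zhead 20.342599269975715 ydir [-0.0008 -0.0008 -1.    ] F [-0.3329 -0.8322  0.2242] g 0.08514392064606699
((1.7053025658242404e-13, 2.2737367544323206e-13), 0.5595634528931439)
stub c [ 0.5766 -0.1417] dir -142.70557703827606 tip [ 0.554 -0.159] root [ 0.5955 -0.1273]
pivot [ 0.6386 -0.0949  0.06  ] [ 0.6393 -0.0948  0.05  ]
tip [ 0.5522 -0.1588  0.05  ] col [ 0.5925 -0.1306  0.05  ]
brass [ 0.6088 -0.0679  0.05  ]
base dir -11.507718270162574 -11.322290523804039 stub -145.05020567403383 -143.67626168777926 0.10808073070575216 0.05892288300872969
brass ang 138.61214554752502 0.040624096936811044 base len 0.15748625736061664 0.058745076826436614
```

```bash
python3 -m jog '0 4 0 0 0 0 1;0 6 0 0 0 0 1;0 7 0 0 0 0 1;0 6 0 0 0 0 1;0 4 0 0 0 0 1'
python3 - <<'E'
from h import *
st(); need([0.47,0.335,0.25],-7)
E
```

```text
clock: 2.32
tcp_pos: [0.5493, -0.1216, 0.3033]
orientation: [-1.15, 1.298, -1.298]
contact_force: [0.1, 0.1, -0.8]
grip_width: 0.0854
t 2.32 tcp [ 0.5493 -0.1216  0.3033] zhead -6.961454473087202 ydir [-0.0002 -0.0003 -1.    ] F [ 0.0853  0.0998 -0.8026] g 0.08540622217158979
turn [0.0111 0.0385 0.0211] shift now-axes [-443.6536   53.1243 -133.9993] shift after turn [-443.5437   53.2618 -134.308 ]
```

```bash
python3 -m jog '0 0 0 -20 2 -6 1;0 0 0 -36 4 -11 1;0 0 0 -36 4 -11 1;0 0 0 -36 4 -11 1;0 0 0 -36 5 -11 1'; python3 -m jog '0 0 0 -36 5 -11 1;0 0 0 -36 5 -11 1;0 0 0 -36 5 -11 1;0 0 0 -36 5 -11 1;0 0 0 -36 5 -11 1';python3 -m jog '0 0 0 -36 4 -11 1;0 0 0 -30 2 -9 1;0 0 0 -20 2 -6 1;0 0 0 -14 1 -4 1;0 0 0 0 0 0 1';python3 -m jog '0 0 0 0 0 0 1;0 0 0 0 0 0 1;0 0 0 0 0 0 1;0 0 0 0 0 0 1;0 0 0 0 0 0 1'
python3 - <<'E'
from h import *
o=st(); f=imaging.grab_frame("wrist"); save(f,"wristB")
import pickle; pickle.dump((o,f),open("B.pkl","wb"))
E
```

```text
clock: 2.73
tcp_pos: [0.5183, 0.0485, 0.2844]
orientation: [-1.151, 1.294, -1.295]
contact_force: [0.3, -0.2, -0.6]
grip_width: 0.085
clock: 3.15
tcp_pos: [0.4844, 0.2337, 0.2592]
orientation: [-1.152, 1.294, -1.295]
contact_force: [1.3, -0.1, 0.1]
grip_width: 0.0853
clock: 3.57
tcp_pos: [0.4649, 0.3389, 0.2501]
orientation: [-1.155, 1.291, -1.289]
contact_force: [-0.3, 1.1, 0.1]
grip_width: 0.0855
clock: 3.98
tcp_pos: [0.4666, 0.3352, 0.2505]
orientation: [-1.152, 1.293, -1.294]
contact_force: [0.3, -0.8, 0.1]
grip_width: 0.0852
t 3.98 tcp [0.4666 0.3352 0.2505] zhead -6.600895765784355 ydir [ 0.0004 -0.0003 -1.    ] F [ 0.3144 -0.7735  0.1498] g 0.08518538064724382
```

View pics/wristB.png

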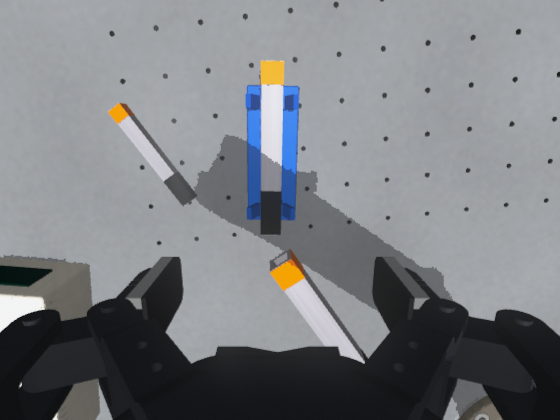

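The wrist view shows the middle bar in the rest, with its orange mouth end at (272,61) and black tail at (271,234). The small decoy is at (150,150) and the large one at (300,290).

Run:
```python
from h import *
import pickle; o,f=pickle.load(open("B.pkl","rb"))
save(f,"wristBc",(220,40,330,250),3)
ang=lambda v:np.degrees(np.arctan2(v[1],v[0]))
p=lambda u,v,z:plane(f,u,v,z,o)
m=p(272.2,60.5,.056);t=p(270.8,234.3,.056);print(m,t,np.linalg.norm(m-t),ang(m-t),(m+t)/2)
print("width",np.linalg.norm(p(260.8,70,.056)-p(284.2,70,.056)),np.linalg.norm(p(260.5,225,.056)-p(281,225,.056)))
print("depth",depth(f,272,70,o),depth(f,271,150,o),depth(f,271,220,o))
h=cv2.cvtColor(f["color"],cv2.COLOR_RGB2HSV);bm=(h[:,:,0]>95)&(h[:,:,0]<125)&(h[:,:,1]>120)&(h[:,:,2]>60)
for i,s,c,mm in blobs(bm,200):
    if c[0]<220 or c[0]>330: continue
    ys,xs=np.nonzero(mm);print(s,c);Q=np.array([p(u,v,.008) for u,v in zip(xs,ys)])[:,:2].astype(np.float32);print(cv2.minAreaRect(Q))
```

```text
[0.5926 0.3258 0.056 ] [0.4148 0.3487 0.056 ] 0.17931065741932886 -7.352771488595111 [0.5037 0.3372 0.056 ]
width 0.022995486647764823 0.022802173134626864
depth [0.584  0.327  0.0566] [0.5072 0.3373 0.0552] [0.4313 0.3465 0.0557]
[ 246   85   15  135 1801] [253.5602 151.337 ]
((0.4996016025543213, 0.36071810126304626), (0.0164202731102705, 0.1589316576719284), 82.58189392089844)
[ 281   86   18  134 1982] [289.2149 151.4329]
((0.49412739276885986, 0.31795018911361694), (0.017870036885142326, 0.15800201892852783), 82.35197448730469)
```

View pics/wristBc.png

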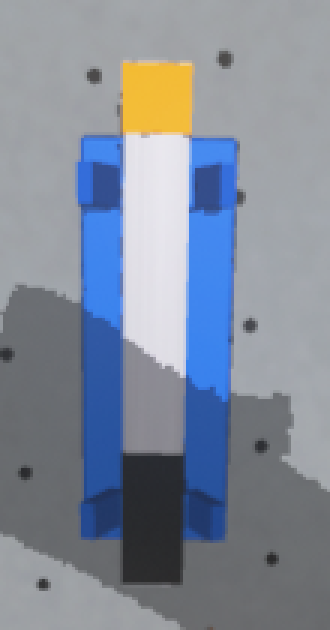

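Run:
```python
from h import *
import pickle; o,f=pickle.load(open("B.pkl","rb"))
p=lambda x,y,z:plane(f,220+x/3-.5,40+y/3-.5,z,o)
B=np.array([.5037,.3372]);d=np.array([np.cos(np.radians(-7.35)),np.sin(np.radians(-7.35))]);n=np.array([-d[1],d[0]])
for nm,x,y,z in [("fL out top",78,162,.051),("fL out bot",78,209,.051),("fR",238,166,.051),("fRb",238,208,.051),("bL",80,500,.051),("bLb",80,540,.051),("bR",225,502,.051),("bRb",225,540,.051),("base f",82,137,.008),("base fR",238,139,.008)]:
    q=p(x,y,z)[:2]-B; print(nm,q@d,q@n)
```

```text
fL out top 0.059392338650602436 0.02695169683707298
fL out bot 0.04420157742855671 0.027148350651827975
fR 0.058806064313941205 -0.027227712067896433
fRb 0.04522964497325588 -0.027639252483971765
bL -0.05871519681398064 0.027740129778264937
bLb -0.0741848486924065 0.027932032949052044
bR -0.058784332012386586 -0.025974148123685616
bRb -0.07348000376422319 -0.026367942412535584
base f 0.07209357661508009 0.029447486160859182
base fR 0.07213727957741246 -0.029619069454138527
```

Run:
```python
from h import *
st(); need([0.5037,0.3372,0.10],-7.35); need([0.5037,0.3372,0.026],-7.35)
```

```text
t 4.03 tcp [0.4665 0.3356 0.2505] zhead -6.577169136433621 ydir [ 0.0004 -0.0002 -1.    ] F [-0.0723 -0.7193 -0.2529] g 0.08554239363176308
turn [-0.024   0.7728  0.0081] shift now-axes [ -5.9261 150.4788  36.7481] shift after turn [ -6.4005 150.4643  36.7279]
turn [-0.024   0.7728  0.0081] shift now-axes [ -5.9367 224.4788  36.7172] shift after turn [ -6.4005 224.4643  36.7279]
```

```bash
python3 -m jog '0 0.8 0 -1.4 20 8 1;0 0 0 -2 35 10 1;0 0 0 -2 38 10 1;0 0 0 -1 35 8.7 1;0 0 0 0 25 0 1'; python3 -m jog '0 0 0 0 15 0 1;0 0 0 0 10 0 1;0 0 0 0 0 0 1;0 0 0 0 0 0 1;0 0 0 0 0 0 1'
python3 - <<'E'
from h import *
o=st(); f=imaging.grab_frame("wrist"); save(f,"wristD"); need([0.5037,0.3372,0.026],-7.35)
E
```

```text
clock: 4.45
tcp_pos: [0.5043, 0.3364, 0.0942]
orientation: [-1.147, 1.304, -1.305]
contact_force: [-0.0, -0.4, -0.3]
grip_width: 0.0854
clock: 4.87
tcp_pos: [0.504, 0.3389, 0.0738]
orientation: [-1.144, 1.302, -1.302]
contact_force: [0.2, -0.3, 0.3]
grip_width: 0.0852
t 4.87 tcp [0.504  0.3389 0.0738] zhead -7.299713432241307 ydir [ 0.0019  0.0015 -1.    ] F [ 0.1997 -0.2655  0.3293] g 0.08522492190174147
turn [-0.1144  0.0483 -0.1047] shift now-axes [ 1.8227 47.914  -0.2582] shift after turn [ 1.7353 47.9176 -0.1611]
```

View pics/wristD.png

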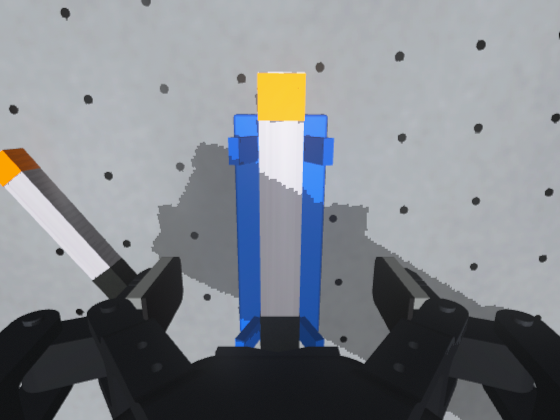

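The bar, at (281,100) to (280,340), lies centred between the open pads at (170,290) and (390,290). I'll descend and grip.

```bash
python3 -m jog '0 0 0 0.8 12 0 1;0 0 0 0 14 0 1;0 0 0 0 12 0 1;0 0 0 0 7 0 1;0 0 0 0 3 0 1'; python3 -m jog '0 0 0 0 0 0 1;0 0 0 0 0 0 0.5;0 0 0 0 0 0 0.2;0 0 0 0 0 0 0.1;0 0 0 0 0 0 0.1' 80; python3 -m jog '0 0 0 0 0 0 0;0 0 0 0 0 0 0;0 0 0 0 0 0 0;0 0 0 0 0 0 0;0 0 0 0 0 0 0' 80
python3 - <<'E'
from h import *
o=st(); f=imaging.grab_frame("wrist"); save(f,"wristE")
E
```

```text
clock: 5.33
tcp_pos: [0.502, 0.3365, 0.0221]
orientation: [-1.15, 1.303, -1.303]
contact_force: [0.6, 0.7, 0.1]
grip_width: 0.0853
clock: 5.75
tcp_pos: [0.5035, 0.3376, 0.0248]
orientation: [-1.145, 1.302, -1.302]
contact_force: [0.2, 0.3, 0.2]
grip_width: 0.0385
clock: 6.17
tcp_pos: [0.5035, 0.3377, 0.0249]
orientation: [-1.145, 1.302, -1.302]
contact_force: [-0.7, -0.7, 5.8]
grip_width: 0.0208
t 6.17 tcp [0.5035 0.3377 0.0249] zhead -7.299433360717941 ydir [ 0.0009  0.0005 -1.    ] F [-0.6744 -0.7165  5.7997] g 0.0207694563600073
```

View pics/wristE.png

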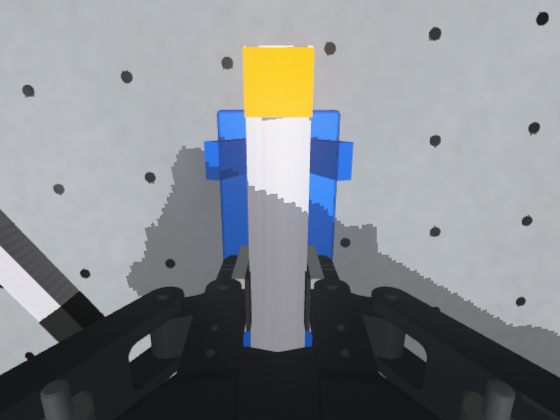

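```bash
python3 -m jog '0 0 0 0 -5 0 0;0 0 0 0 -15 0 0;0 0 0 0 -30 0 0;0 0 0 0 -35 0 0;0 0 0 0 -30 0 0'; python3 -m jog '0 -4 0 0 -20 0 0;0 -6.5 0 0 -12 0 0;0 -6.5 0 0 -3 0 0;0 -6.5 0 0 0 0 0;0 -6.5 0 0 0 0 0'; python3 -m jog '0 -6.5 0 0 0 0 0;0 -5 0 0 0 0 0;0 -3 0 0 0 0 0;0 0 0 0 0 0 0;0 0 0 0 0 0 0'
python3 - <<'E'
from h import *
st(); need([0.462,-0.2288,0.17],37.2)
E
```

```text
clock: 6.63
tcp_pos: [0.5025, 0.337, 0.1404]
orientation: [-1.148, 1.303, -1.302]
contact_force: [-0.0, 1.2, -2.6]
grip_width: 0.0209
clock: 7.05
tcp_pos: [0.5029, 0.337, 0.1745]
orientation: [-1.373, 0.908, -0.909]
contact_force: [-0.2, 0.6, -3.0]
grip_width: 0.0206
clock: 7.47
tcp_pos: [0.5028, 0.3369, 0.1739]
orientation: [-1.449, 0.721, -0.72]
contact_force: [-0.3, 0.4, -2.0]
grip_width: 0.0208
t 7.47 tcp [0.5028 0.3369 0.1739] zhead 37.091843279939276 ydir [-0.001  -0.0007 -1.    ] F [-0.3217  0.3918 -1.9764] g 0.02075047955333651
turn [ 0.0685 -0.1082 -0.003 ] shift now-axes [ 426.6209    4.2759 -373.7088] shift after turn [ 425.9145    3.8508 -374.5183]
```

```bash
python3 -m jog '0 0 0 12 0 -10.5 0;0 0 0 24 0 -21 0;0 0 0 30 0 -26.4 0;0 0 0 30 0 -26.4 0;0 0 0 30 0 -26.4 0'; python3 -m jog '0 0 0 30 0 -26.4 0;0 0 0 30 0 -26.4 0;0 0 0 30 0 -26.4 0;0 0 0 30 0 -26.4 0;0 0 0 30 0 -26.4 0';python3 -m jog '0 0 0 30 0 -26.4 0;0 0 0 30 0 -26.4 0;0 0 0 30 0 -26.4 0;0 0 0 30 0 -26.4 0;0 0 0 20 0 -17.5 0';python3 -m jog '0 0 0 10 0 -8.8 0;0 0 0 0 0 0 0;0 0 0 0 0 0 0;0 0 0 0 0 0 0;0 0 0 0 0 0 0';python3 -m jog '0 0 0 0 0 0 0;0 0 0 0 0 0 0;0 0 0 0 0 0 0;0 0 0 0 0 0 0;0 0 0 0 0 0 0'
python3 - <<'E'
from h import *
o=st(); f=imaging.grab_frame("wrist"); save(f,"wristF"); need([0.462,-0.2288,0.17],37.2)
import pickle; pickle.dump((o,f),open("F.pkl","wb"))
E
```

```text
clock: 7.88
tcp_pos: [0.4905, 0.1685, 0.1741]
orientation: [-1.449, 0.72, -0.72]
contact_force: [0.9, 0.3, -2.4]
grip_width: 0.021
clock: 8.3
tcp_pos: [0.476, -0.0311, 0.1745]
orientation: [-1.448, 0.72, -0.721]
contact_force: [1.6, -0.2, -2.0]
grip_width: 0.0207
clock: 8.72
tcp_pos: [0.462, -0.2196, 0.1744]
orientation: [-1.449, 0.723, -0.724]
contact_force: [0.7, -0.1, -2.4]
grip_width: 0.0209
clock: 9.13
tcp_pos: [0.4626, -0.2267, 0.1744]
orientation: [-1.449, 0.718, -0.717]
contact_force: [-0.4, 0.9, -1.6]
grip_width: 0.021
clock: 9.55
tcp_pos: [0.4623, -0.2283, 0.1743]
orientation: [-1.449, 0.719, -0.719]
contact_force: [0.3, -0.5, -2.0]
grip_width: 0.0211
t 9.55 tcp [ 0.4623 -0.2283  0.1743] zhead 37.21639261331234 ydir [ 0. -0. -1.] F [ 0.3014 -0.5423 -2.0286] g 0.021079182916929454
turn [0.0014 0.0061 0.0015] shift now-axes [ 0.1758  4.3059 -0.521 ] shift after turn [ 0.176   4.3059 -0.5211]
```

View pics/wristF.png

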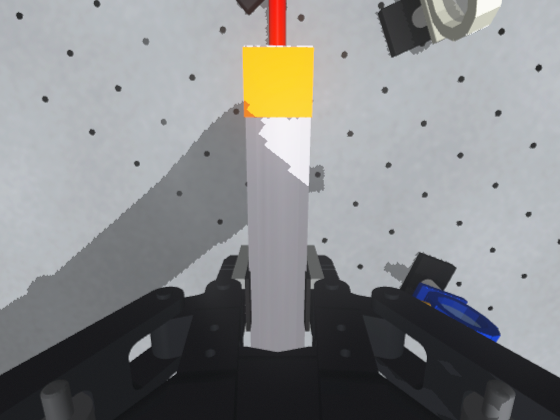

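```bash
python3 -m jog '0 0 0 0 15 0 0;0 0 0 0 30 0 0;0 0 0 0 35 0 0;0 0 0 0 30 0 0;0 0 0 0 18 0 0'; python3 -m jog '0 0 0 0 10 0 0;0 0 0 0 5 0 0;0 0 0 0 1 0 0;0 0 0 0 0 0 0;0 0 0 0 0 0 0';python3 -m jog '0 0 0 0 0 0 0;0 0 0 0 0 0 0;0 0 0 0 0 0 0;0 0 0 0 0 0 0;0 0 0 0 0 0 0'
cat > meas.py <<'E'
from h import *
import sys
def meas(name):
    o=st(); f=imaging.grab_frame("wrist"); save(f,name)
    M=f["hand_eye"]
    def T(u,v): # point in tool frame by depth
        d=np.array([(u-f["cx"])/f["fx"],-(v-f["cy"])/f["fy"],-1])*f["z_map"][v,u]
        return M[:3,:3]@d+M[:3,3]
    for n in ["orange","red"]:
        b=blobs(mask(f,n),20)
        b=[x for x in b if 220<x[2][0]<340]
        if not b: print(n,"none");continue
        m=b[int(np.argmax([x[1][4] for x in b]))][3]
        print(n,"v",np.nonzero(m)[0].min(),np.nonzero(m)[0].max())
        out=[]
        for v in np.unique(np.nonzero(m)[0]):
            us=np.nonzero(m[v])[0]
            if len(us)<5: continue
            P=np.array([T(u,v) for u in us]); zz=f["z_map"][v,us]
            k=np.argmin(P[:,1]) # highest
            d=np.median(zz) if n=="orange" else zz.min()
            uc=(us.min()+us.max())/2
            dd=np.array([(uc-f["cx"])/f["fx"],-(v-f["cy"])/f["fy"],-1])*d
            q=M[:3,:3]@dd+M[:3,3]
            out.append([v,len(us),*(q*1000)])
        out=np.array(out); print(out[::max(1,len(out)//9)])
    return o,f
if __name__=="__main__": meas(sys.argv[1])
E
python3 meas.py wristG
```

```text
clock: 10.02
tcp_pos: [0.4607, -0.228, 0.0435]
orientation: [-1.449, 0.722, -0.716]
contact_force: [-0.4, 0.5, -1.5]
grip_width: 0.0209
clock: 10.43
tcp_pos: [0.4633, -0.2288, 0.0315]
orientation: [-1.448, 0.717, -0.721]
contact_force: [-0.1, -0.5, -1.4]
grip_width: 0.021
clock: 10.85
tcp_pos: [0.4624, -0.2285, 0.0305]
orientation: [-1.449, 0.719, -0.719]
contact_force: [-0.1, 0.4, -2.8]
grip_width: 0.0209
t 10.85 tcp [ 0.4624 -0.2285  0.0305] zhead 37.19437988459228 ydir [ 0.0003 -0.0002 -1.    ] F [-0.1213  0.385  -2.7839] g 0.020918464578293015
orange v 47 116
[[ 47.      41.      -3.8522 -31.4257  89.6718]
 [ 54.      71.       0.9285 -31.5743  87.598 ]
 [ 61.      70.       0.7684 -31.5769  85.5363]
 [ 68.      70.       0.7682 -31.7412  83.4273]
 [ 75.      70.       0.7681 -31.8634  81.3084]
 [ 82.      69.       0.9313 -31.5537  79.224 ]
 [ 89.      68.       0.7678 -31.4964  77.0795]
 [ 96.      68.       0.7676 -31.6194  74.8949]
 [103.      68.       0.7675 -31.4977  72.7068]
 [110.      68.       0.7673 -31.4786  70.4858]]
red none
```

View pics/wristG.png

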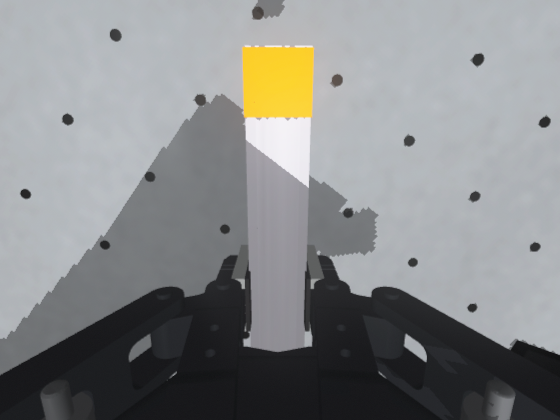

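```bash
python3 - <<'E'
from h import *
import pickle; o,f=pickle.load(open("F.pkl","rb"))
m=mask(f,"red"); m[:, :220]=0
A=R.from_rotvec(o["orientation"])
for v in range(0,46,5):
    us=np.nonzero(m[v])[0]
    if len(us)<4: print(v,len(us)); continue
    q=A.inv().apply(plane(f,(us.min()+us.max())/2,v,.05,o)-o["tcp_pos"])*1000
    print(v,us.min(),us.max(),q, plane(f,(us.min()+us.max())/2,v,.05,o))
g=cv2.cvtColor(f["color"],cv2.COLOR_RGB2GRAY)
print(f["color"][20,265:292])
E
python3 - <<'E'
from h import *
f=imaging.grab_frame("top"); save(f,"topG",(270,130,430,270),4)
stub(f)
f=imaging.grab_frame("scene"); save(f,"sceneG",(170,180,300,300),5)
E
```

```text
0 269 285 [  0.3992 124.316  154.7032] [ 0.5858 -0.135   0.05  ]
5 269 285 [  0.3976 124.316  151.4371] [ 0.5832 -0.137   0.05  ]
10 269 285 [  0.3961 124.3159 148.1475] [ 0.5806 -0.139   0.05  ]
15 269 284 [  0.0209 124.3159 144.8343] [ 0.5777 -0.1407  0.05  ]
20 269 284 [  0.0179 124.3159 141.4969] [ 0.575  -0.1427  0.05  ]
25 269 284 [  0.015  124.3158 138.1353] [ 0.5724 -0.1447  0.05  ]
30 269 284 [  0.012  124.3158 134.7492] [ 0.5697 -0.1468  0.05  ]
35 269 284 [  0.009  124.3157 131.3384] [ 0.5669 -0.1488  0.05  ]
40 269 284 [  0.006  124.3157 127.9024] [ 0.5642 -0.1509  0.05  ]
45 0
[[182 181 183]
 [172 170 172]
 [128 122 122]
 [141 110 109]
 [184  44  35]
 [211  43  31]
 [229  39  26]
 [238  38  21]
 [244  36  19]
 [248  35  16]
 [251  40  20]
 [252  50  33]
 [253  60  45]
 [252  50  34]
 [251  40  20]
 [248  36  18]
 [245  38  20]
 [239  38  23]
 [230  40  26]
 [213  43  30]
 [185  82  77]
 [172 152 153]
 [183 181 184]
 [184 181 183]
 [185 182 184]
 [185 182 185]
 [185 182 185]]
stub c [ 0.5754 -0.1416] dir -143.93023657601347 tip [ 0.5531 -0.1578] root [ 0.5948 -0.1274]
```

View pics/topG.png

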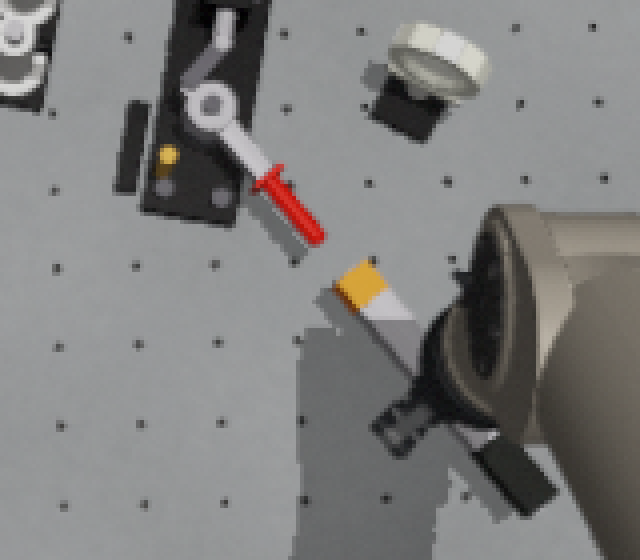

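View pics/sceneG.png

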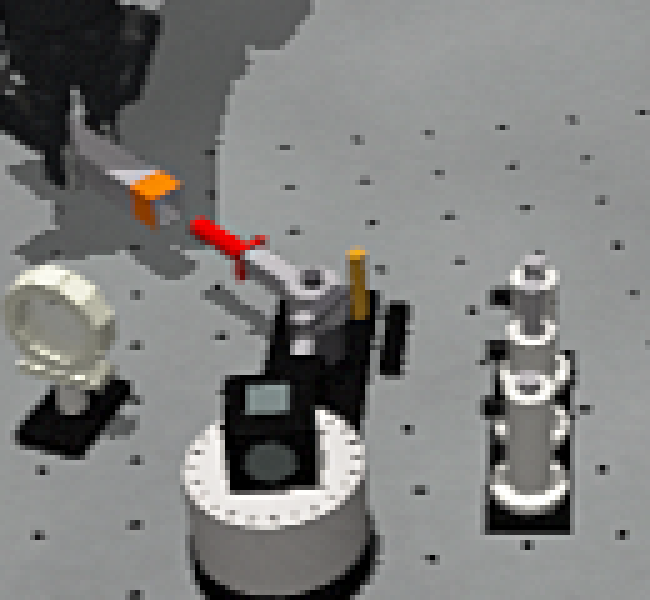

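The bar mouth is facing the stub tip: in the scene crop the orange mouth is at (155,205) and the stub at (225,235). The wrist data put the bar about 0.6 mm too far in tool +x and about 0.7 mm too high. I'll correct both and close the gap.

```bash
python3 -m jog '0 0 0 -0.5 0.7 3 0;0 0 0 0 0 5 0;0 0 0 0 0 5 0;0 0 0 0 0 4 0;0 0 0 0 0 2 0'; python3 -m jog '0 0 0 0 0 0 0;0 0 0 0 0 0 0;0 0 0 0 0 0 0;0 0 0 0 0 0 0;0 0 0 0 0 0 0'
python3 - <<'E'
from h import *
st()
f=imaging.grab_frame("scene"); save(f,"sceneH",(185,195,265,255),10)
f=imaging.grab_frame("top"); save(f,"topH",(310,150,390,210),10)
E
```

```text
clock: 11.42
tcp_pos: [0.4782, -0.2157, 0.0297]
orientation: [-1.448, 0.718, -0.719]
contact_force: [-0.6, 0.5, -1.8]
grip_width: 0.0209
clock: 11.83
tcp_pos: [0.4769, -0.2168, 0.0296]
orientation: [-1.449, 0.719, -0.719]
contact_force: [-0.5, 0.3, -2.4]
grip_width: 0.0207
t 11.83 tcp [ 0.4769 -0.2168  0.0296] zhead 37.174508961305975 ydir [-0.0002 -0.0001 -1.    ] F [-0.5132  0.3469 -2.376 ] g 0.020692189109112434
```

View pics/sceneH.png

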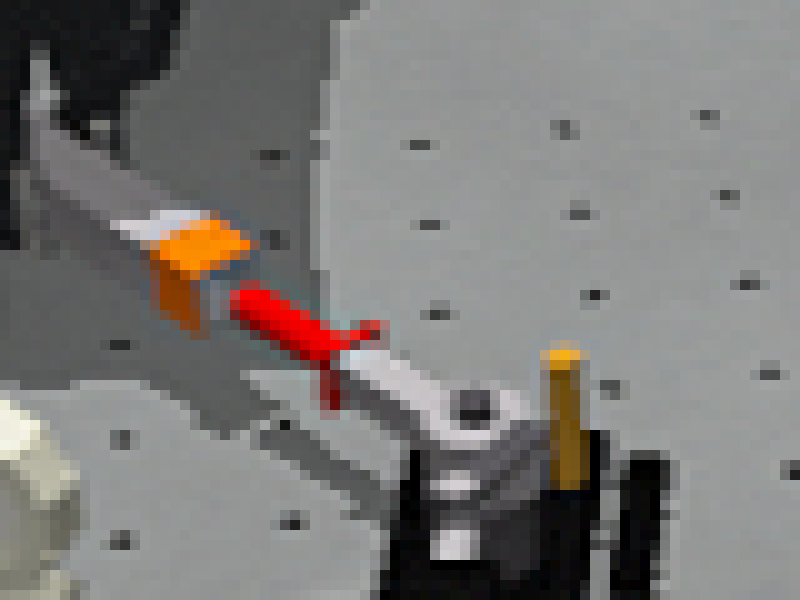

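View pics/topH.png

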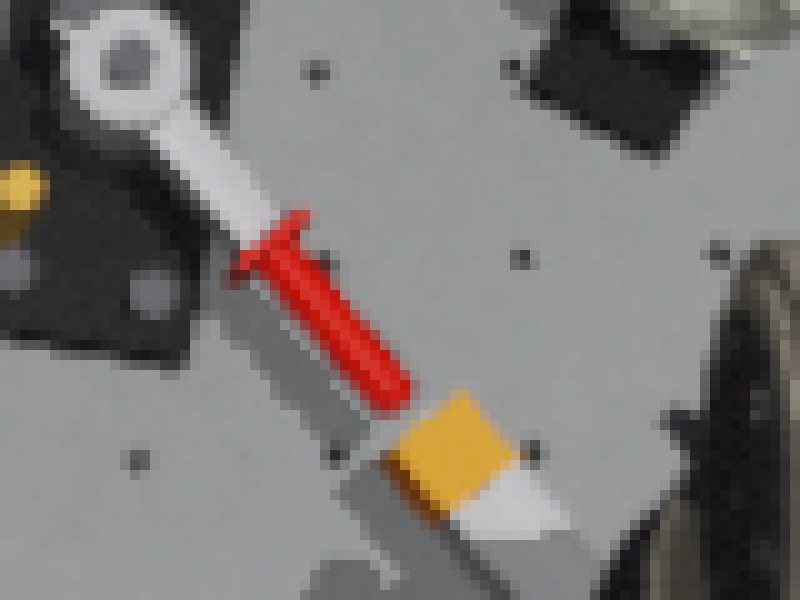

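```bash
python3 -m jog '0 0 0 0 0 1.5 0;0 0 0 0 0 1.5 0;0 0 0 0 0 1.5 0;0 0 0 0 0 1.5 0;0 0 0 0 0 1 0'
python3 - <<'E'
from h import *
st()
E
python3 -m jog '0 0 0 0 0 1 0;0 0 0 0 0 1 0;0 0 0 0 0 1 0;0 0 0 0 0 1 0;0 0 0 0 0 1 0'
python3 - <<'E'
from h import *
st()
f=imaging.grab_frame("scene"); save(f,"sceneI",(185,195,265,255),10)
E
```

```text
clock: 12.35
tcp_pos: [0.483, -0.2121, 0.0296]
orientation: [-1.448, 0.719, -0.719]
contact_force: [-0.1, -0.6, -1.8]
grip_width: 0.0213
t 12.35 tcp [ 0.483  -0.2121  0.0296] zhead 37.2141906202456 ydir [ 0.0001  0.0001 -1.    ] F [-0.1449 -0.6165 -1.8072] g 0.021259093229496713
clock: 12.77
tcp_pos: [0.4868, -0.2092, 0.0296]
orientation: [-1.449, 0.719, -0.719]
contact_force: [-0.6, -0.4, -2.0]
grip_width: 0.0208
t 12.77 tcp [ 0.4868 -0.2092  0.0296] zhead 37.200528659680096 ydir [-0. -0. -1.] F [-0.563  -0.3922 -1.9838] g 0.020830758651783687
```

View pics/sceneI.png

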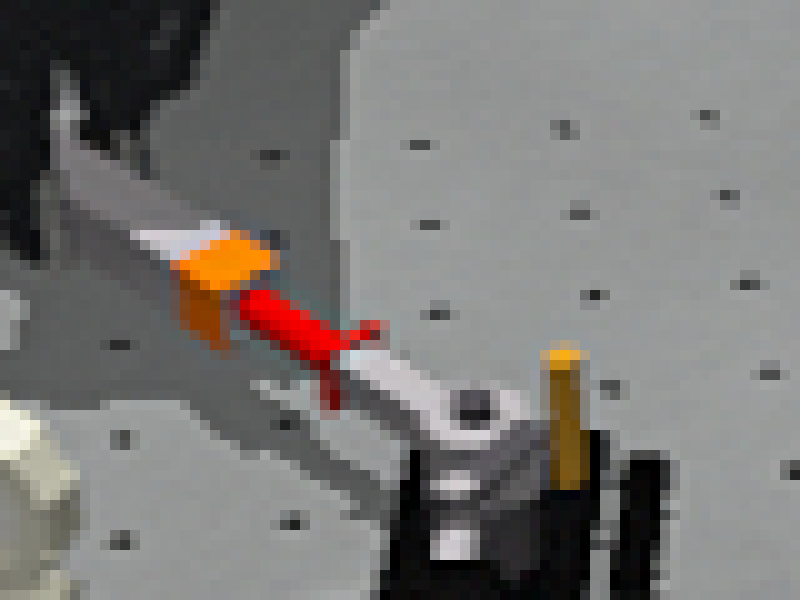

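The tip has entered the bore (red at (240,300) meets the orange), and there is no contact force. I'll continue pushing on.

```bash
python3 -m jog '0 0 0 0 0 1.5 0;0 0 0 0 0 1.5 0;0 0 0 0 0 1.5 0;0 0 0 0 0 1.5 0;0 0 0 0 0 1.5 0'; python3 -m jog '0 0 0 0 0 1.5 0;0 0 0 0 0 1.5 0;0 0 0 0 0 1.5 0;0 0 0 0 0 1.5 0;0 0 0 0 0 1 0'
python3 - <<'E'
from h import *
st()
f=imaging.grab_frame("scene"); save(f,"sceneJ",(185,195,265,255),10)
E
```

```text
clock: 13.23
tcp_pos: [0.4928, -0.2046, 0.0296]
orientation: [-1.449, 0.719, -0.719]
contact_force: [0.0, -0.1, -1.9]
grip_width: 0.0207
clock: 13.65
tcp_pos: [0.4984, -0.2003, 0.0296]
orientation: [-1.448, 0.719, -0.719]
contact_force: [0.1, 0.1, -1.9]
grip_width: 0.0207
t 13.65 tcp [ 0.4984 -0.2003  0.0296] zhead 37.20892328235377 ydir [ 0.0001  0.     -1.    ] F [ 0.1319  0.094  -1.87  ] g 0.020745740467695558
```

View pics/sceneJ.png

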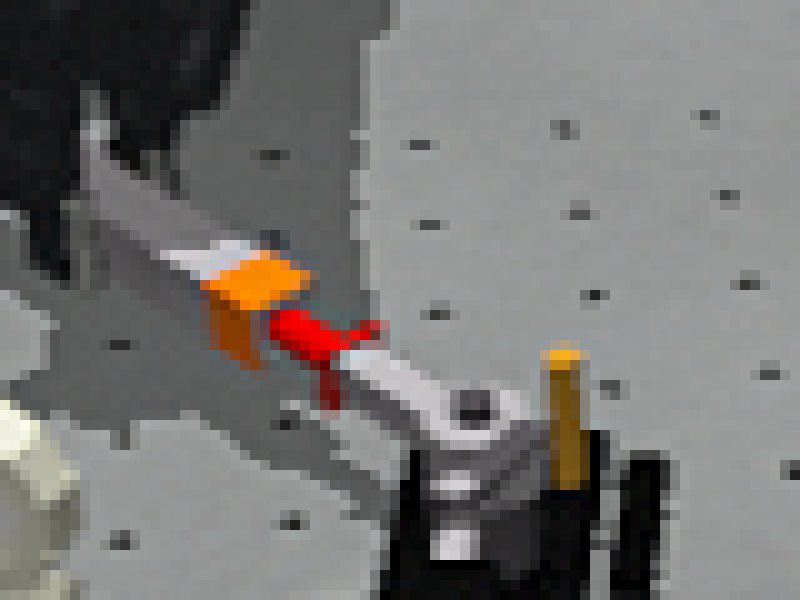

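```bash
python3 -m jog '0 0 0 0 0 2 0;0 0 0 0 0 2 0;0 0 0 0 0 2 0;0 0 0 0 0 2 0;0 0 0 0 0 2 0'; python3 -m jog '0 0 0 0 0 2 0;0 0 0 0 0 2 0;0 0 0 0 0 2 0;0 0 0 0 0 1.5 0;0 0 0 0 0 1 0'
python3 - <<'E'
from h import *
o=st(); p=np.array([.6388,-.0946]);print(np.linalg.norm(p-o["tcp_pos"][:2]))
f=imaging.grab_frame("scene"); save(f,"sceneK",(185,195,265,255),10)
E
```

```text
clock: 14.12
tcp_pos: [0.5064, -0.1943, 0.0296]
orientation: [-1.448, 0.719, -0.719]
contact_force: [0.8, 0.5, -1.7]
grip_width: 0.021
clock: 14.53
tcp_pos: [0.5132, -0.1891, 0.0296]
orientation: [-1.448, 0.719, -0.719]
contact_force: [-0.3, -0.3, -2.0]
grip_width: 0.021
t 14.53 tcp [ 0.5132 -0.1891  0.0296] zhead 37.20765072556377 ydir [ 0.0002  0.     -1.    ] F [-0.3132 -0.3326 -2.0019] g 0.02101893693915862
0.15718562332658934
```

View pics/sceneK.png

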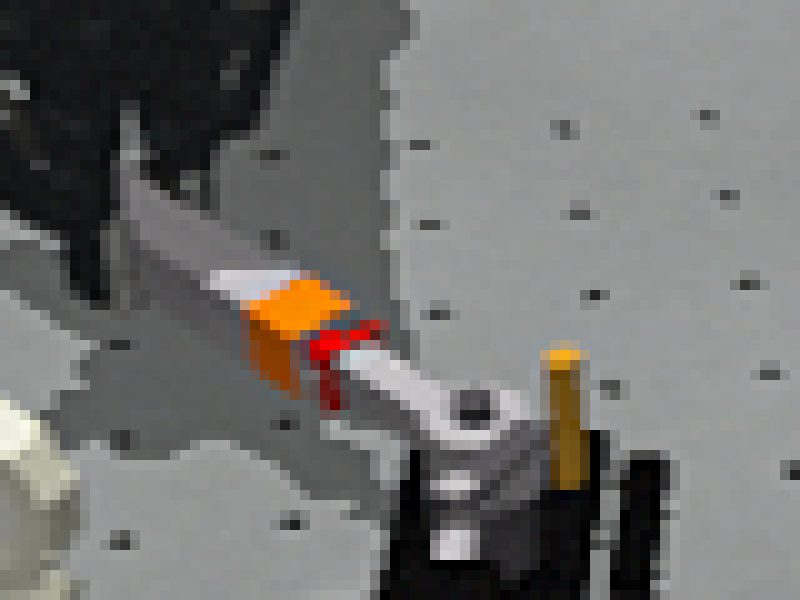

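```bash
python3 -m jog '0 0 0 0 0 1.5 0;0 0 0 0 0 1 0;0 0 0 0 0 1 0;0 0 0 0 0 1 0;0 0 0 0 0 1 0'; python3 -m jog '0 0 0 0 0 1 0;0 0 0 0 0 0.5 0;0 0 0 0 0 0.5 0;0 0 0 0 0 0 0;0 0 0 0 0 0 0'
python3 - <<'E'
from h import *
o=st(); p=np.array([.6388,-.0946]);print(np.linalg.norm(p-o["tcp_pos"][:2]))
f=imaging.grab_frame("scene"); save(f,"sceneL",(185,195,265,255),10)
f=imaging.grab_frame("wrist"); save(f,"wristL")
E
```

```text
clock: 15.0
tcp_pos: [0.5174, -0.186, 0.0296]
orientation: [-1.449, 0.719, -0.719]
contact_force: [0.5, -0.5, -2.5]
grip_width: 0.0209
clock: 15.42
tcp_pos: [0.5189, -0.1848, 0.0296]
orientation: [-1.449, 0.719, -0.719]
contact_force: [-0.9, -0.3, -1.0]
grip_width: 0.021
t 15.42 tcp [ 0.5189 -0.1848  0.0296] zhead 37.198058483182386 ydir [-0. -0. -1.] F [-0.9211 -0.2948 -1.0486] g 0.0209820786583476
0.15002928010159233
```

View pics/sceneL.png

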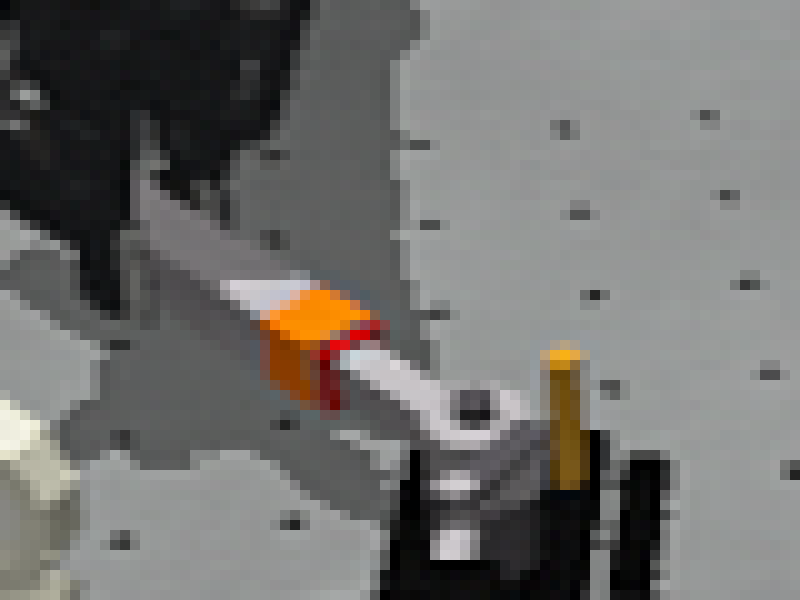

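View pics/wristL.png

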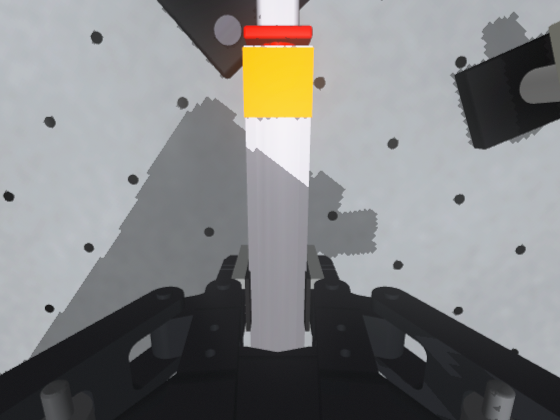

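The bar is fully on: at the top of the wrist view the collar at v≈44 sits just against the bar end at v≈46, both centred on u≈278. Now I'll start the swing about the pivot, which is about 150 mm ahead along tool z.

```bash
cat > sw.py <<'E'
from h import *
o=st(); P=np.array([.6388,-.0946]); A=R.from_rotvec(o["orientation"]).as_matrix()
d=P-o["tcp_pos"][:2]; h=np.degrees(np.arctan2(*d[::-1])); hz=np.degrees(np.arctan2(A[1,2],A[0,2]))
F=np.array(o["contact_force"]); 
print("dist",np.linalg.norm(d),"bearing",h,"head",hz,"lever~",np.radians(37.2-h),"F tool xyz",A.T@F,"mom",o["moment"])
E
python3 -m jog '0 0.6 0 -1.57 0 0 0;0 1.2 0 -3.14 0 0 0;0 1.2 0 -3.14 0 0 0;0 1.2 0 -3.14 0 0 0;0 1.2 0 -3.14 0 0 0' 110; python3 sw.py
```

```text
clock: 15.93
tcp_pos: [0.5119, -0.1745, 0.0299]
orientation: [-1.421, 0.792, -0.797]
contact_force: [3.5, -4.0, -6.4]
grip_width: 0.0205
t 15.93 tcp [ 0.5119 -0.1745  0.0299] zhead 31.566203058055137 ydir [ 0.0026 -0.0014 -1.    ] F [ 3.465  -4.0371 -6.3982] g 0.020514584968664477
dist 0.15000313904108883 bearing 32.193962067798914 head 31.566203058055137 lever~ 0.08737184439663767 F tool xyz [5.2371 6.413  0.8294] mom [-1.038  -0.729  -0.3372]
```

```bash
python3 -m jog '0 1.2 0 -3.14 0 0 0;0 1.2 0 -3.14 0 0 0;0 1.2 0 -3.14 0 0 0;0 1.2 0 -3.14 0 0 0;0 1.2 0 -3.14 0 0 0'; python3 sw.py
python3 - <<'E'
from h import *
f=imaging.grab_frame("wrist"); save(f,"wristM")
f=imaging.grab_frame("scene"); save(f,"sceneM",(185,195,265,255),10)
E
```

```text
clock: 16.35
tcp_pos: [0.5044, -0.1613, 0.03]
orientation: [-1.388, 0.872, -0.878]
contact_force: [5.4, -5.6, -6.8]
grip_width: 0.0207
t 16.35 tcp [ 0.5044 -0.1613  0.03  ] zhead 25.536997171174956 ydir [ 0.0031 -0.0019 -1.    ] F [ 5.4268 -5.5735 -6.8394] g 0.02069538228272281
dist 0.1500444964655376 bearing 26.39957878027362 head 25.536997171174956 lever~ 0.1885029108864873 F tool xyz [7.3475 6.8668 2.4802] mom [-1.3382 -0.8213 -0.352 ]
```

View pics/wristM.png

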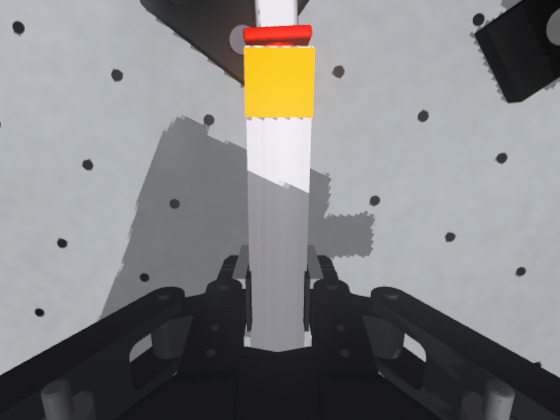

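View pics/sceneM.png

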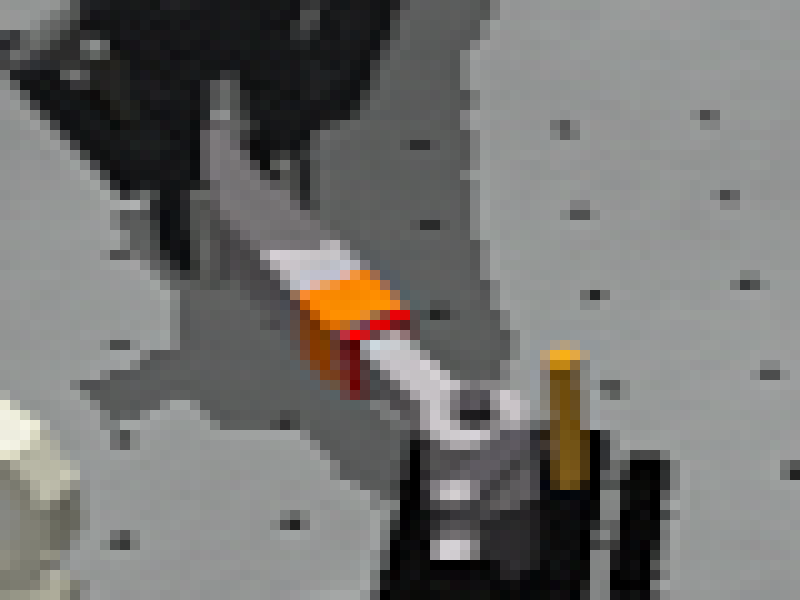

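```bash
python3 -m jog '0 1.2 0 -3.4 0 0 0;0 1.2 0 -3.4 0 0 0;0 1.2 0 -3.4 0 0 0;0 1.2 0 -3.4 0 0 0;0 1.2 0 -3.4 0 0 0'; python3 sw.py;python3 -m jog '0 1.2 0 -3.2 0 0 0;0 1.2 0 -3.2 0 0 0;0 1.2 0 -3.2 0 0 0;0 1.2 0 -3.2 0 0 0;0 1.2 0 -3.2 0 0 0'; python3 sw.py
```

```text
clock: 16.87
tcp_pos: [0.4977, -0.1464, 0.0301]
orientation: [-1.351, 0.952, -0.959]
contact_force: [4.7, -7.5, -6.2]
grip_width: 0.0206
t 16.87 tcp [ 0.4977 -0.1464  0.0301] zhead 19.48229641033785 ydir [ 0.0033 -0.0024 -1.    ] F [ 4.6608 -7.5095 -6.1696] g 0.02060487375074962
dist 0.15026918584550175 bearing 20.14643505501255 head 19.48229641033785 lever~ 0.29764085749271674 F tool xyz [8.6131 6.203  1.8754] mom [-1.6618 -0.7201 -0.4485]
clock: 17.28
tcp_pos: [0.4929, -0.1311, 0.0301]
orientation: [-1.311, 1.031, -1.037]
contact_force: [4.3, -7.6, -6.5]
grip_width: 0.021
t 17.28 tcp [ 0.4929 -0.1311  0.0301] zhead 13.476592011142943 ydir [ 0.0031 -0.0024 -1.    ] F [ 4.3202 -7.5771 -6.4729] g 0.020979979044434792
dist 0.15040257431184878 bearing 14.045328634007996 head 13.476592011142943 lever~ 0.40412525255381354 F tool xyz [8.3556 6.5042 2.4194] mom [-1.5754 -0.7312 -0.4649]
```

```bash
python3 -m jog '0 1.2 0 -3.2 0 0 0;0 1.2 0 -3.2 0 0 0;0 1.2 0 -3.2 0 0 0;0 1.2 0 -3.2 0 0 0;0 1.2 0 -3.2 0 0 0'; python3 sw.py;python3 -m jog '0 1.2 0 -3.1 0 0 0;0 1.2 0 -3.1 0 0 0;0 1.2 0 -3.1 0 0 0;0 1.2 0 -3.1 0 0 0;0 1.2 0 -3.1 0 0 0'; python3 sw.py;python3 -m jog '0 1.2 0 -3.1 0 0 0;0 1.2 0 -3.1 0 0 0;0 1.2 0 -3.1 0 0 0;0 1.2 0 -3.1 0 0 0;0 1.2 0 -3.1 0 0 0'; python3 sw.py
```

```text
clock: 17.7
tcp_pos: [0.4896, -0.1152, 0.03]
orientation: [-1.268, 1.109, -1.115]
contact_force: [5.5, -7.3, -5.3]
grip_width: 0.0205
t 17.7 tcp [ 0.4896 -0.1152  0.03  ] zhead 7.485453384488864 ydir [ 0.0028 -0.0021 -1.    ] F [ 5.5032 -7.3175 -5.2671] g 0.020545142390918793
dist 0.15062630685379022 bearing 7.858343150555101 head 7.485453384488864 lever~ 0.5121085200131597 F tool xyz [7.9592 5.2977 4.49  ] mom [-1.4658 -0.6749 -0.3598]
clock: 18.12
tcp_pos: [0.488, -0.0994, 0.03]
orientation: [-1.221, 1.187, -1.192]
contact_force: [3.3, -6.6, -3.1]
grip_width: 0.0203
t 18.12 tcp [ 0.488  -0.0994  0.03  ] zhead 1.5144600891806537 ydir [ 0.0025 -0.0018 -1.    ] F [ 3.2513 -6.5687 -3.1473] g 0.02028058627295391
dist 0.15087475947150922 bearing 1.8152014723610344 head 1.5144600891806537 lever~ 0.6175812394621418 F tool xyz [6.6465 3.1669 3.069 ] mom [-1.1738 -0.5261 -0.3072]
clock: 18.53
tcp_pos: [0.4876, -0.0833, 0.03]
orientation: [-1.171, 1.264, -1.268]
contact_force: [0.8, -5.8, -2.2]
grip_width: 0.0204
t 18.53 tcp [ 0.4876 -0.0833  0.03  ] zhead -4.44251016616174 ydir [ 0.0014 -0.0013 -1.    ] F [ 0.8394 -5.7951 -2.2302] g 0.02042642680573713
dist 0.15161081862965758 bearing -4.281153673138413 head -4.44251016616174 lever~ 0.723982709122005 F tool xyz [5.7101 2.2386 1.2825] mom [-0.8903 -0.3482 -0.1781]
```

```bash
python3 -m jog '0 0.9 0 -2.35 0 0.2 0;0 0.9 0 -2.35 0 0.2 0;0 0.9 0 -2.35 0 0.2 0;0 0.8 0 -2.1 0 0.2 0;0 0.8 0 -2.1 0 0.2 0'; python3 sw.py;python3 -m jog '0 0.8 0 -2.1 0 0 0;0 0.8 0 -2.1 0 0 0;0 0.8 0 -2.1 0 0 0;0 0.8 0 -2.1 0 0 0;0 0.8 0 -2.1 0 0 0'; python3 sw.py
```

```text
clock: 18.95
tcp_pos: [0.4888, -0.0707, 0.0295]
orientation: [-1.135, 1.319, -1.318]
contact_force: [-1.8, -3.0, -0.0]
grip_width: 0.0201
t 18.95 tcp [ 0.4888 -0.0707  0.0295] zhead -8.575505912521391 ydir [-0.001   0.0001 -1.    ] F [-1.7774 -2.9599 -0.0192] g 0.020079923831193898
dist 0.15189989264603956 bearing -9.061494232777362 head -8.575505912521391 lever~ 0.8074153912543331 F tool xyz [ 3.1919  0.0206 -1.3161] mom [-0.564   0.0645 -0.2284]
clock: 19.37
tcp_pos: [0.491, -0.06, 0.0295]
orientation: [-1.098, 1.369, -1.368]
contact_force: [-0.4, 0.2, -2.4]
grip_width: 0.0203
t 19.37 tcp [ 0.491  -0.06    0.0295] zhead -12.539008988197027 ydir [-0.0003  0.0004 -1.    ] F [-0.4441  0.1939 -2.3733] g 0.020312163459329916
dist 0.1517552051431753 bearing -13.170787652166345 head -12.539008988197027 lever~ 0.879136091353207 F tool xyz [-0.092   2.3735 -0.4747] mom [-0.0677  0.1347 -0.082 ]
```

```bash
python3 -m jog '0 0.7 0 -1.6 0 0.2 0;0 0.7 0 -1.7 0 0.2 0;0 0.7 0 -1.7 0 0 0;0 0.7 0 -1.7 0 0 0;0 0.7 0 -1.7 0 0 0'; python3 sw.py
python3 - <<'E'
from h import *
f=imaging.grab_frame("top"); save(f,"topN",(270,110,350,190),7)
E
```

```text
clock: 19.78
tcp_pos: [0.4939, -0.052, 0.0296]
orientation: [-1.063, 1.412, -1.412]
contact_force: [1.6, 1.8, -2.5]
grip_width: 0.0204
t 19.78 tcp [ 0.4939 -0.052   0.0296] zhead -16.028644883261876 ydir [ 0.0005  0.0004 -1.    ] F [ 1.6146  1.833  -2.4543] g 0.020425922548530234
dist 0.15108315766324026 bearing -16.389614575557825 head -16.028644883261876 lever~ 0.9353152192182277 F tool xyz [-2.2062  2.4559  1.0448] mom [ 0.3487 -0.098   0.0688]
```

View pics/topN.png

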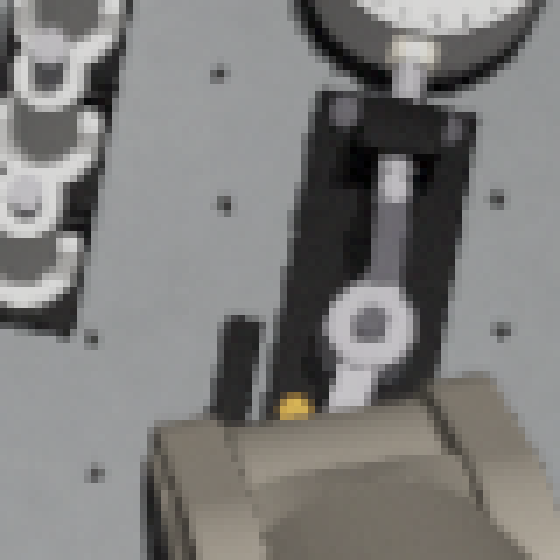

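```bash
python3 -m jog '0 0.7 0 -1.75 0 0 0;0 0.7 0 -1.75 0 0 0;0 0.7 0 -1.75 0 0 0;0 0.6 0 -1.5 0 0 0;0 0.5 0 -1.3 0 0 0'; python3 sw.py
python3 - <<'E'
from h import *
f=imaging.grab_frame("wrist"); save(f,"wristN",(200,0,360,120),5)
f=imaging.grab_frame("top"); save(f,"topO",(270,130,350,190),10)
E
```

```text
clock: 20.25
tcp_pos: [0.4963, -0.0445, 0.0297]
orientation: [-1.031, 1.452, -1.452]
contact_force: [0.3, 2.0, -2.8]
grip_width: 0.0204
t 20.25 tcp [ 0.4963 -0.0445  0.0297] zhead -19.23836389194651 ydir [ 0.0005  0.0002 -1.    ] F [ 0.2622  2.0228 -2.8455] g 0.020380047428106486
dist 0.15107664596983722 bearing -19.34912152844893 head -19.23836389194651 lever~ 0.9869683597818422 F tool xyz [-1.9952  2.846  -0.4202] mom [ 0.4975 -0.1852  0.1253]
```

View pics/wristN.png

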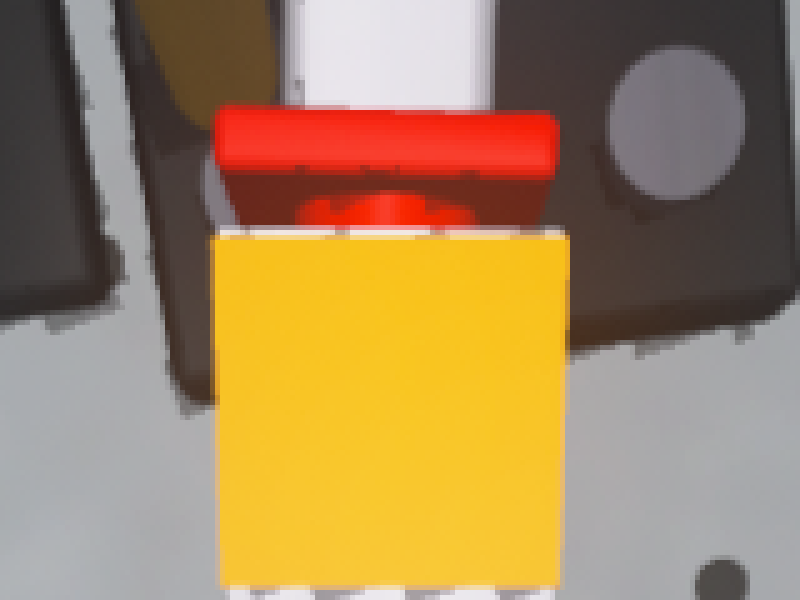

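View pics/topO.png

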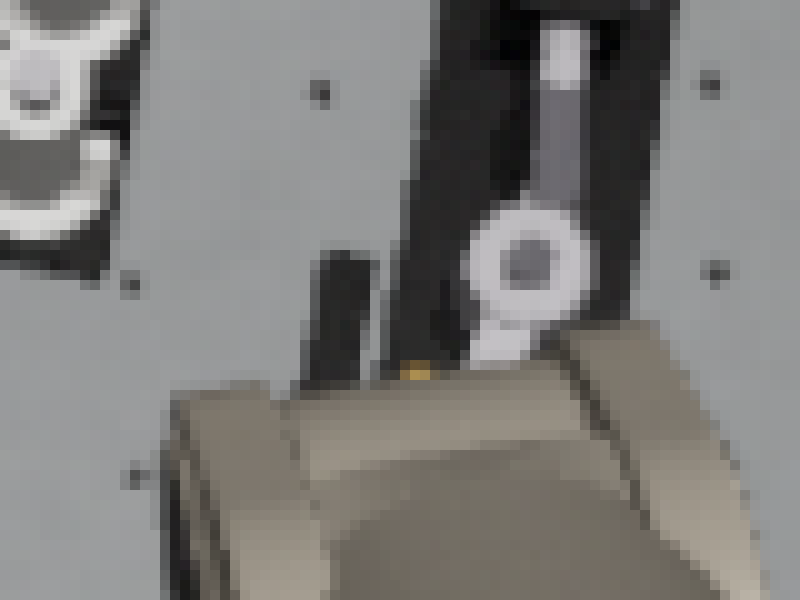

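```bash
python3 -m jog '0 0.5 0 -1.3 0 0.4 0;0 0.4 0 -1.05 0 0.4 0;0 0.4 0 -1.05 0 0.4 0;0 0.4 0 -1.05 0 0.3 0;0 0.4 0 -1.05 0 0 0'; python3 sw.py
python3 - <<'E'
from h import *
f=imaging.grab_frame("wrist"); save(f,"wristO",(200,0,360,120),5)
E
```

```text
clock: 20.77
tcp_pos: [0.4989, -0.04, 0.0295]
orientation: [-1.01, 1.478, -1.478]
contact_force: [-1.6, 4.5, -1.6]
grip_width: 0.0207
t 20.77 tcp [ 0.4989 -0.04    0.0295] zhead -21.32590868054344 ydir [-0.0007  0.0002 -1.    ] F [-1.621   4.4925 -1.5843] g 0.020710468698084298
dist 0.15015430573627447 bearing -21.337193737444608 head -21.32590868054344 lever~ 1.0216667655962135 F tool xyz [-3.5955  1.5862 -3.1427] mom [0.8471 0.1548 0.2064]
```

View pics/wristO.png

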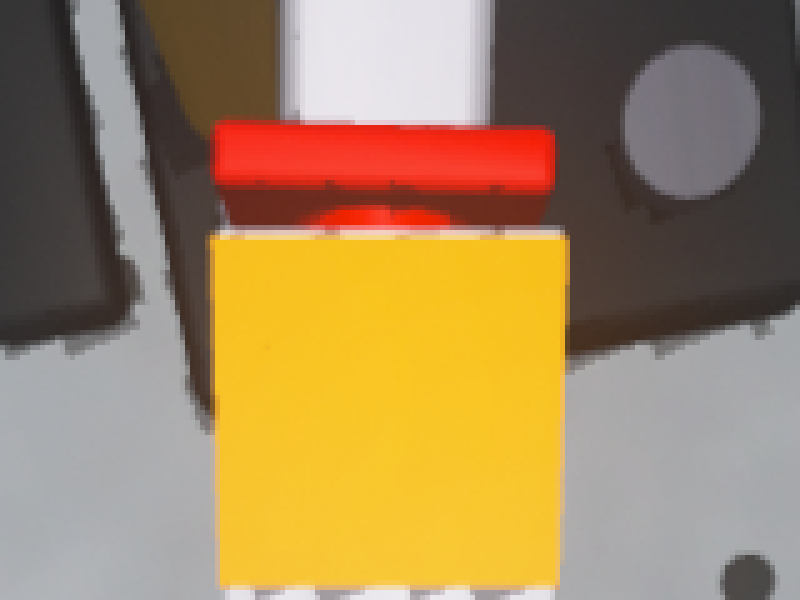

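```bash
python3 -m jog '0 0.4 0 -1.05 0 0 0;0 0.4 0 -1.05 0 0 0;0 0.4 0 -1.05 0 0 0;0 0.4 0 -1.05 0 0 0;0 0.3 0 -0.8 0 0 0'; python3 sw.py
python3 - <<'E'
from h import *
f=imaging.grab_frame("wrist"); save(f,"wristP",(200,0,360,120),5)
E
```

```text
clock: 21.23
tcp_pos: [0.5011, -0.0353, 0.0296]
orientation: [-0.989, 1.501, -1.501]
contact_force: [-0.9, 5.3, -2.5]
grip_width: 0.0202
t 21.23 tcp [ 0.5011 -0.0353  0.0296] zhead -23.22133592968898 ydir [-0.0001  0.0002 -1.    ] F [-0.9448  5.2555 -2.4504] g 0.020236964325584052
dist 0.14991023127261846 bearing -23.304162578172335 head -23.22133592968898 lever~ 1.0559968481510484 F tool xyz [-4.4568  2.4515 -2.94  ] mom [1.0515 0.1817 0.206 ]
```

View pics/wristP.png

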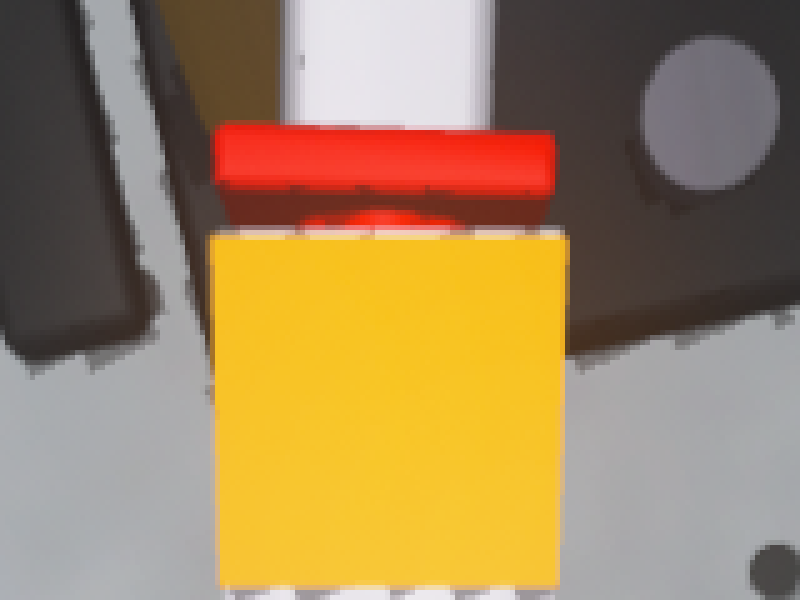

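```bash
python3 -m jog '0 0.4 0 -1.05 0 0 0;0 0.4 0 -1.05 0 0 0;0 0.4 0 -1.05 0 0 0;0 0.3 0 -0.8 0 0 0;0 0.3 0 -0.8 0 0 0'; python3 sw.py; python3 -m jog '0 0.3 0 -0.8 0 0 0;0 0.3 0 -0.8 0 0 0;0 0.3 0 -0.8 0 0 0;0 0.2 0 -0.5 0 0 0;0 0 0 0 0 0 0'; python3 sw.py
python3 - <<'E'
from h import *
f=imaging.grab_frame("wrist"); save(f,"wristQ",(200,0,360,120),5)
E
```

```text
clock: 21.7
tcp_pos: [0.5033, -0.0315, 0.0297]
orientation: [-0.969, 1.523, -1.524]
contact_force: [-0.1, 3.6, -1.6]
grip_width: 0.0206
t 21.7 tcp [ 0.5033 -0.0315  0.0297] zhead -25.05140162863965 ydir [ 0.0004 -0.0003 -1.    ] F [-0.1139  3.5817 -1.6011] g 0.0206115951011012
dist 0.14947536954883783 bearing -24.974377679345523 head -25.05140162863965 lever~ 1.0851476008830507 F tool xyz [-3.1966  1.6001 -1.6206] mom [0.5551 0.0287 0.1699]
clock: 22.12
tcp_pos: [0.5045, -0.0293, 0.0297]
orientation: [-0.957, 1.537, -1.538]
contact_force: [-0.3, 0.0, -2.2]
grip_width: 0.0203
t 22.12 tcp [ 0.5045 -0.0293  0.0297] zhead -26.167964651752513 ydir [ 0.0003 -0.0006 -1.    ] F [-0.3095  0.0078 -2.2355] g 0.020274233802415675
dist 0.14936105103621714 bearing -25.918087151950534 head -26.167964651752513 lever~ 1.1016184383622674 F tool xyz [ 0.1287  2.2354 -0.2823] mom [-0.0379 -0.0087 -0.0188]
```

View pics/wristQ.png

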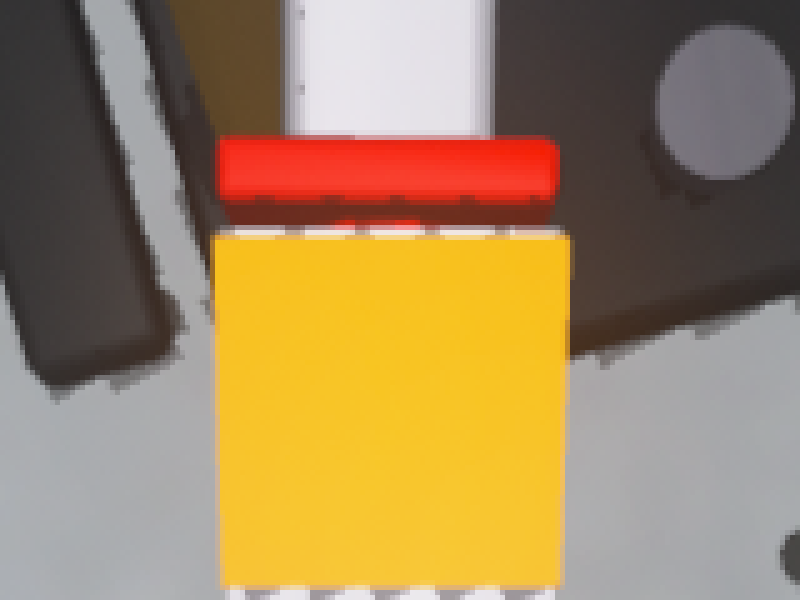

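The braking force rose to 4.5 N and then fell to about 0 at roughly 1.10 rad. That matches the pin-based prediction of about 1.11, so the handle is on its stop. Now I'll pull the bar off.

```bash
python3 -m jog '0 0 0 0 0 -0.5 0;0 0 0 0 0 -1 0;0 0 0 0 0 -1.5 0;0 0 0 0 0 -2 0;0 0 0 0 0 -2 0'; python3 sw.py; python3 -m jog '0 0 0 0 0 -2.5 0;0 0 0 0 0 -2.5 0;0 0 0 0 0 -2.5 0;0 0 0 0 0 -2.5 0;0 0 0 0 0 -2.5 0'; python3 sw.py
```

```text
clock: 22.58
tcp_pos: [0.4977, -0.0255, 0.0296]
orientation: [-0.958, 1.536, -1.536]
contact_force: [-0.1, 0.2, -2.1]
grip_width: 0.0203
t 22.58 tcp [ 0.4977 -0.0255  0.0296] zhead -26.100577630253657 ydir [-0.0001 -0.     -1.    ] F [-0.0871  0.2002 -2.136 ] g 0.02028405085168761
dist 0.15707343234959725 bearing -26.083023227852465 head -26.100577630253657 lever~ 1.1044971159420753 F tool xyz [-0.1417  2.136  -0.1661] mom [-0.0234  0.0422  0.0135]
clock: 23.0
tcp_pos: [0.4865, -0.02, 0.0296]
orientation: [-0.958, 1.536, -1.536]
contact_force: [0.2, -0.0, -2.0]
grip_width: 0.0207
t 23.0 tcp [ 0.4865 -0.02    0.0296] zhead -26.09681901512938 ydir [ 0. -0. -1.] F [ 0.1533 -0.0389 -2.0008] g 0.02069380937795576
dist 0.16958865424141997 bearing -26.109232777551853 head -26.09681901512938 lever~ 1.1049545588797947 F tool xyz [-0.0325  2.0009  0.1547] mom [-0.0302 -0.0827  0.0056]
```

```bash
python3 -m jog '0 0 0 0 0 -3 0;0 0 0 0 0 -3 0;0 0 0 0 0 -3 0;0 0 0 0 0 -3 0;0 0 0 0 0 -3 0'; python3 sw.py; python3 -m jog '0 0 0 0 0 -4 0;0 0 0 0 0 -5 0;0 0 0 0 0 -6 0;0 0 0 0 0 -6 0;0 0 0 0 0 -5 0'; python3 -m jog '0 0 0 0 0 -4 0;0 0 0 0 0 -3 0;0 0 0 0 0 -1 0;0 0 0 0 0 0 0;0 0 0 0 0 0 0';python3 sw.py;python3 - <<'E'
from h import *
f=imaging.grab_frame("scene"); save(f,"sceneR",(170,150,290,260),6)
E
```

```text
clock: 23.42
tcp_pos: [0.473, -0.0134, 0.0296]
orientation: [-0.958, 1.536, -1.536]
contact_force: [0.4, 0.3, -2.0]
grip_width: 0.02
t 23.42 tcp [ 0.473  -0.0134  0.0296] zhead -26.096456793143684 ydir [-0. -0. -1.] F [ 0.4006  0.2851 -2.0032] g 0.020047507767725247
dist 0.18463783716522122 bearing -26.101139250666805 head -26.096456793143684 lever~ 1.104813300187552 F tool xyz [-0.4323  2.0032  0.2343] mom [-0.0437 -0.0312  0.0173]
clock: 23.83
tcp_pos: [0.4491, -0.0017, 0.0296]
orientation: [-0.959, 1.536, -1.536]
contact_force: [0.4, 0.6, -1.6]
grip_width: 0.0205
clock: 24.25
tcp_pos: [0.443, 0.0014, 0.0297]
orientation: [-0.958, 1.536, -1.536]
contact_force: [0.2, 0.2, -1.8]
grip_width: 0.0204
t 24.25 tcp [0.443  0.0014 0.0297] zhead -26.102014593651962 ydir [ 0.0003 -0.     -1.    ] F [ 0.2296  0.2206 -1.7534] g 0.02039990681717695
dist 0.21806818978444673 bearing -26.122230243929476 head -26.102014593651962 lever~ 1.1051814074625015 F tool xyz [-0.2989  1.7535  0.1085] mom [-0.025  -0.0022  0.0381]
```

View pics/sceneR.png

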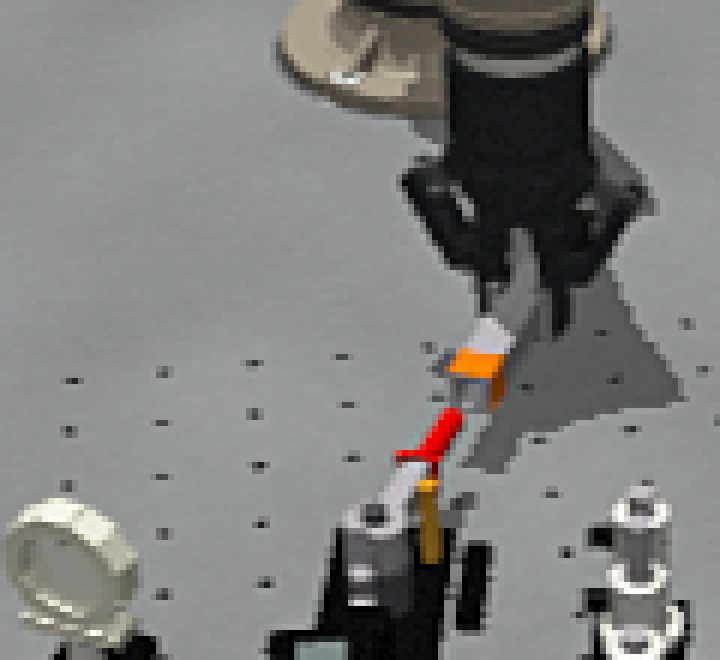

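The bar is off, with its mouth at (475,390) clear of the stub tip at (455,412), and the shank rests at the brass pin at (428,490). I'll lift and carry the bar back.

```bash
python3 -m jog '0 0 0 0 -8 0 0;0 0 0 0 -20 0 0;0 0 0 0 -35 0 0;0 0 0 0 -35 0 0;0 0 0 0 -30 0 0'; python3 -m jog '0 -4 0 0 -15 0 0;0 -5 0 0 -5 0 0;0 -5 0 0 0 0 0;0 -3 0 0 0 0 0;0 -1.7 0 0 0 0 0'
python3 - <<'E'
from h import *
st(); need([.4967,.3381,.17],-7.4)
E
```

```text
clock: 24.72
tcp_pos: [0.4428, 0.0014, 0.1601]
orientation: [-0.957, 1.536, -1.537]
contact_force: [0.7, -0.4, -1.8]
grip_width: 0.0204
clock: 25.13
tcp_pos: [0.4428, 0.0013, 0.1784]
orientation: [-1.146, 1.301, -1.302]
contact_force: [-0.3, 0.1, -2.8]
grip_width: 0.0204
t 25.13 tcp [0.4428 0.0013 0.1784] zhead -7.25871145245047 ydir [ 0.0009 -0.     -1.    ] F [-0.3291  0.0607 -2.8344] g 0.020382106201648743
turn [-0.0505  0.1413 -0.0057] shift now-axes [-340.9589    8.4729   10.9461] shift after turn [-340.9857    8.4299   10.1128]
```

```bash
python3 -m jog '0 0.1 0 -15 0 0.5 0;0 0 0 -30 0 1 0;0 0 0 -38 0 1 0;0 0 0 -38 0 1 0;0 0 0 -38 0 1 0'; python3 -m jog '0 0 0 -38 0 1 0;0 0 0 -38 0 1 0;0 0 0 -38 0 1 0;0 0 0 -30 0 1 0;0 0 0 -22 0 1 0'; python3 -m jog '0 0 0 -11 0 0.6 0;0 0 0 -5 0 0 0;0 0 0 0 0 0 0;0 0 0 0 0 0 0;0 0 0 0 0 0 0'; python3 -m jog '0 0 0 0 0 0 0;0 0 0 0 0 0 0;0 0 0 0 0 0 0;0 0 0 0 0 0 0;0 0 0 0 0 0 0'
python3 - <<'E'
from h import *
o=st(); need([.4967,.3381,.10],-7.4)
f=imaging.grab_frame("wrist"); save(f,"wristS")
E
```

```text
clock: 25.55
tcp_pos: [0.4681, 0.1597, 0.1783]
orientation: [-1.143, 1.305, -1.306]
contact_force: [0.9, 0.3, -1.8]
grip_width: 0.0208
clock: 25.97
tcp_pos: [0.4942, 0.326, 0.1782]
orientation: [-1.145, 1.304, -1.302]
contact_force: [0.1, 1.1, -1.9]
grip_width: 0.0205
clock: 26.38
tcp_pos: [0.4976, 0.3359, 0.1776]
orientation: [-1.144, 1.306, -1.308]
contact_force: [-0.1, -0.5, -2.3]
grip_width: 0.0208
clock: 26.8
tcp_pos: [0.4973, 0.338, 0.1777]
orientation: [-1.144, 1.305, -1.305]
contact_force: [-0.8, -0.4, -2.6]
grip_width: 0.0206
t 26.8 tcp [0.4973 0.338  0.1777] zhead -7.514212314305793 ydir [ 0.0001  0.     -1.    ] F [-0.7883 -0.3539 -2.5789] g 0.02059215925709074
turn [-0.0031 -0.1142 -0.0015] shift now-axes [ 0.016  77.662  -0.6152] shift after turn [ 0.0128 77.6621 -0.6111]
```

View pics/wristS.png

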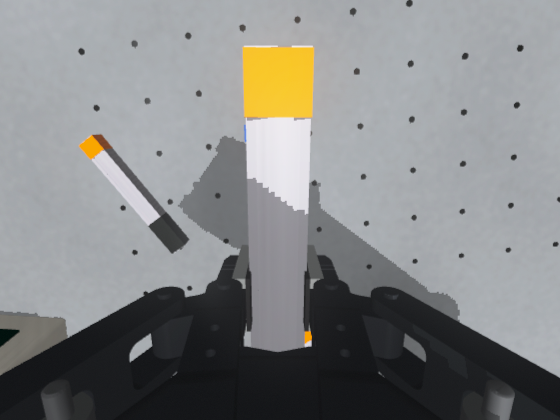

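```bash
python3 -m jog '0 0 0 0 15 0 0;0 0 0 0 30 0 0;0 0 0 0 35 0 0;0 0 0 0 28 0 0;0 0 0 0 15 0 0'; python3 -m jog '0 0 0 0 8 0 0;0 0 0 0 5 0 0;0 0 0 0 2 0 0;0 0 0 0 2 0 0;0 0 0 0 2 0 0'; python3 -m jog '0 0 0 0 2 0 0;0 0 0 0 2 0 0;0 0 0 0 2 0 0;0 0 0 0 2 0 0;0 0 0 0 1 0 0'
python3 - <<'E'
from h import *
o=st()
f=imaging.grab_frame("wrist"); save(f,"wristT")
E
```

```text
clock: 27.27
tcp_pos: [0.4956, 0.3369, 0.0511]
orientation: [-1.149, 1.306, -1.305]
contact_force: [0.2, -0.2, -1.6]
grip_width: 0.0208
clock: 27.68
tcp_pos: [0.4982, 0.3389, 0.0368]
orientation: [-1.142, 1.304, -1.305]
contact_force: [-0.5, -1.4, -1.3]
grip_width: 0.0206
clock: 28.1
tcp_pos: [0.4972, 0.3381, 0.0264]
orientation: [-1.145, 1.305, -1.305]
contact_force: [0.2, -0.1, -2.2]
grip_width: 0.0204
t 28.1 tcp [0.4972 0.3381 0.0264] zhead -7.50086103286767 ydir [-0.0001 -0.0001 -1.    ] F [ 0.2194 -0.1018 -2.2399] g 0.02041419668421323
```

View pics/wristT.png

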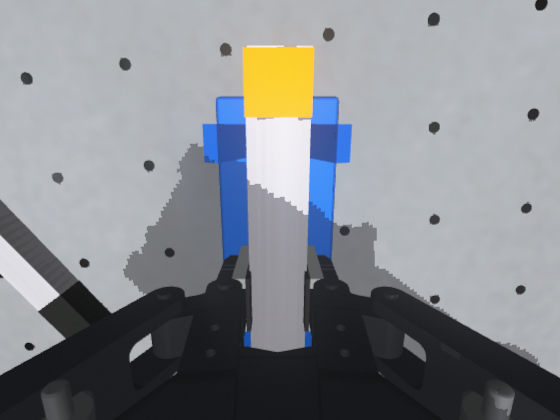

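The bar sits between the prongs, at (225,142) and (330,142), and is centred over the rest. I'll lower it the last 1–1.5 mm and release.

```bash
python3 -m jog '0 0 0 0 0.5 0 0;0 0 0 0 0.5 0 0;0 0 0 0 0.5 0 0;0 0 0 0 0 0 0;0 0 0 0 0 0 0'
python3 - <<'E'
from h import *
o=st()
E
python3 -m jog '0 0 0 0 0 0 0.3;0 0 0 0 0 0 0.4;0 0 0 0 0 0 0.6;0 0 0 0 0 0 0.8;0 0 0 0 0 0 1' 20;python3 -m jog '0 0 0 0 0 0 1;0 0 0 0 0 0 1;0 0 0 0 0 0 1;0 0 0 0 0 0 1;0 0 0 0 0 0 1'
```

```text
clock: 28.57
tcp_pos: [0.4973, 0.3382, 0.0251]
orientation: [-1.144, 1.305, -1.305]
contact_force: [-0.2, 0.2, -1.8]
grip_width: 0.0204
t 28.57 tcp [0.4973 0.3382 0.0251] zhead -7.50280477815871 ydir [ 0.0001  0.     -1.    ] F [-0.1941  0.1886 -1.817 ] g 0.02044223994347624
clock: 28.98
tcp_pos: [0.4974, 0.3383, 0.0253]
orientation: [-1.144, 1.305, -1.305]
contact_force: [0.8, -0.2, -0.2]
grip_width: 0.069
clock: 29.4
tcp_pos: [0.4973, 0.3382, 0.0251]
orientation: [-1.144, 1.305, -1.305]
contact_force: [0.4, 0.0, 0.2]
grip_width: 0.0852
```

Released. Next I'll retreat straight up and check.

```bash
python3 -m jog '0 0 0 0 -8 0 1;0 0 0 0 -20 0 1;0 0 0 0 -35 0 1;0 0 0 0 -38 0 1;0 0 0 0 -38 0 1'; python3 -m jog '0 0 0 0 -35 -10 1;0 0 0 0 -25 -12 1;0 0 0 0 -15 -8 1;0 0 0 0 -5 0 1;0 0 0 0 0 0 1'; python3 -m jog '0 0 0 0 0 0 1;0 0 0 0 0 0 1;0 0 0 0 0 0 1;0 0 0 0 0 0 1;0 0 0 0 0 0 1'
python3 - <<'E'
from h import *
import pickle
o=st(); f=imaging.grab_frame("wrist"); save(f,"wristU"); pickle.dump((o,f),open("U.pkl","wb"))
f=imaging.grab_frame("top"); save(f,"topU",(120,60,400,260),2.8)
stub(f)
E
```

```text
clock: 29.82
tcp_pos: [0.4968, 0.3379, 0.1659]
orientation: [-1.145, 1.305, -1.305]
contact_force: [1.8, 0.5, -0.7]
grip_width: 0.0854
clock: 30.23
tcp_pos: [0.468, 0.3427, 0.246]
orientation: [-1.141, 1.303, -1.304]
contact_force: [-0.5, 0.6, 0.5]
grip_width: 0.0857
clock: 30.65
tcp_pos: [0.4675, 0.3418, 0.2431]
orientation: [-1.146, 1.306, -1.305]
contact_force: [1.2, -0.1, 0.7]
grip_width: 0.0858
t 30.65 tcp [0.4675 0.3418 0.2431] zhead -7.515892175047048 ydir [-0.0012 -0.0009 -1.    ] F [ 1.155  -0.0647  0.6833] g 0.08578629585880737
stub c [ 0.5692 -0.0608] dir 152.37034256592383 tip [ 0.5419 -0.0465] root [ 0.5909 -0.0722]
```

View pics/wristU.png

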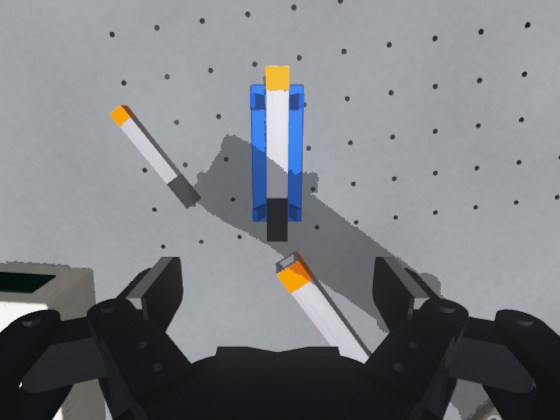

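View pics/topU.png

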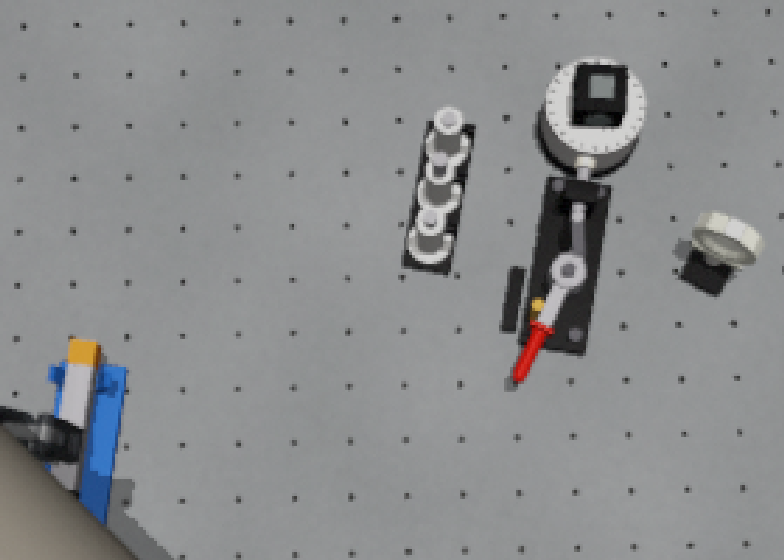

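Run:
```python
from h import *
import pickle; o,f=pickle.load(open("U.pkl","rb"))
m=plane(f,277.5,66,.056,o);t=plane(f,277,241,.056,o);d=m-t
print((m+t)/2,np.linalg.norm(d),np.degrees(np.arctan2(d[1],d[0])))
for v in (75,150,220): print(depth(f,277,v,o))
f=imaging.grab_frame("top"); stub(f); print(r.get_obs()["qvel"])
print(r.hand_in())
```

```text
[0.4979 0.3378 0.056 ] 0.17837563699735695 -7.697002827191845
[0.5782 0.3274 0.0571]
[0.5077 0.3368 0.0563]
[0.4338 0.3466 0.0571]
stub c [ 0.5693 -0.0608] dir 152.28397720550953 tip [ 0.542  -0.0464] root [ 0.591  -0.0722]
[-0.0008 -0.003  -0.0009 -0.0021  0.0009  0.0005 -0.0009]
the job is handed in; nothing more can be done
None
```

The turntable clamp is locked, the bar is back in its rest, and I handed the job in at about 31 s of the 72 s allowed. I don't have a verdict, because handing in reports none.

**What I did:** I took the middle-sized bar from the blue rest and slid it onto the stub without measurable contact force, to roughly 2 mm from the collar. I then swung the handle about its pivot at about 0.25 rad/s, slowing to under 0.1 rad/s near the stop. Past the dead point the bar held the handle back, with the force rising to about 4.5 N. It fell to zero at about 1.10 rad, where I stopped. The bar came off freely, and I laid it back and retreated upward.

**Last checks:**
- **Handle:** the top camera shows it turned about 1.11 rad from the start and resting on the brass pin. Its measured direction was unchanged between two pictures.
- **Bar:** its centre is within about 2 mm of the seat and about 45 mm above the table. It lies within about 0.5° of the seat's line.
- **Other objects:** the turntable, post holders and wave plate holder look unmoved in the top picture, but I didn't measure them. I didn't look at the rotation mount again at the end.
- **Robot:** the gripper was open, clear of everything, and still.

**Limits of the checks:** the force readings were taken only at the end of each short move. They never passed about 11 N, but brief peaks between readings were not seen. The handle's speed was not measured directly.

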